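Tip a scoop of scrap sleeves through a spring-flap hopper

TASK

Pick up the scoop of rubber sleeves by its handle, gently push the hopper's spring flap open with the front rim of the scoop, and while the rim holds the flap open tip all three sleeves into the hopper. Then draw the scoop out so that the flap closes, and set the empty scoop down level on the table. Do not touch the sleeves or the hopper with the gripper, and leave the jar, the grease tube and the tape roll where they are.

Things in the scene. Friction and masses are not known exactly. Their poses are not given: they have to be found in the camera images.
- hopper: grey sheet-metal return hopper, fixed, 150 deep (x) x 158 wide (y) x 245 mm high, walls 4 mm. Origin: centre of its underside on the table; x points from the mouth to the back, z up, so the mouth faces -x, roughly towards the robot. Front wall at x = -75 mm. Inside is one empty space down to the floor at z = 4 mm. Its roof is a translucent window
- sill (a point): middle of the top edge of the hopper's front wall, the bottom of the mouth (x = -75, y = 0, z = 94 mm in the hopper's frame; same axes). From here the mouth leans back to the flap's hinge line along y, 70 mm further in and 141 mm higher than this point. The mouth is 150 mm wide between the side walls
- flap (a joint): angle of the aluminium flap in the hopper's mouth, 142 mm wide, 161 mm from hinge to lower edge. Hinged at the top of the mouth, it swings inward: 0 = shut (lying in the leaning mouth, lower edge at the sill), at most 1.35 rad. A spring shuts it: 0.10 N m when shut plus 0.17 N m per rad, 1 to 4 N where the scoop pushes. The sleeves' weight cannot open it
- scoop: loose aluminium scoop, 0.24 kg (varies): a pan 105 long (x), 112 wide (y), with 47 mm high side and back walls, open at the front (+x), straight handle behind. Origin: on the pan's underside, 55 mm before its back and 50 mm behind its lip; x out of the open front, z up. Floor flat, 3 mm thick, to x = +3 mm, then a ramp up to 17 mm at the lip; the sleeves roll out with the front tipped 30 to 60 degrees down
- scoop_grip (a point): grip point in the middle of the scoop's black handle, 102 mm behind the scoop's origin and 36 mm above the underside; axes as the scoop. The handle is a straight bar along x, 16 mm wide (y), 18 mm high, reaching from 55 to 147 mm behind that origin
- sleeve_1: rubber sleeve, a black tube-like solid cylinder of 18 mm diameter and 88 mm length, 30 g (varies); it rolls freely. Starts lying crosswise in the scoop, nearest the back wall. Origin on its side surface
- sleeve_2: rubber sleeve, a black tube-like solid cylinder of 18 mm diameter and 75 mm length, 30 g (varies); it rolls freely. Starts lying crosswise in the scoop, the middle one. Origin on its side surface
- sleeve_3: rubber sleeve, a black tube-like solid cylinder of 18 mm diameter and 88 mm length, 30 g (varies); it rolls freely. Starts lying crosswise in the scoop, nearest the open front. Origin on its side surface
- sleeve_1_mid (a point): centre of sleeve_1; y along its length
- sleeve_2_mid (a point): centre of sleeve_2; y along its length
- sleeve_3_mid (a point): centre of sleeve_3; y along its length
- paint_jar: jar of paint with a white cap, 56 mm diameter, 66 mm high; origin under its centre. Bystander
- grease_tube: grease tube lying flat, 57 x 150 x 40 mm, y along its length; origin under its centre. Bystander
- tape_roll: roll of paper tape lying flat, 89 mm diameter, 19 mm high; origin under its centre. Bystander

How it is judged (in metres and radians):
On the way, in this order (a step that is already met when the one before it is completed fails the run):
1. the scoop is lifted clear of the table (grip point more than 90 mm up) with all three sleeves in it (height (world z) of scoop_grip above 0.09 m and x of sleeve_1_mid in the frame of scoop_grip between 0.04 and 0.16 m and y of sleeve_1_mid in the frame of scoop_grip between -0.06 and 0.06 m and z of sleeve_1_mid in the frame of scoop_grip between -0.04 and 0.03 m and x of sleeve_2_mid in the frame of scoop_grip between 0.04 and 0.16 m and y of sleeve_2_mid in the frame of scoop_grip between -0.06 and 0.06 m and z of sleeve_2_mid in the frame of scoop_grip between -0.04 and 0.03 m and x of sleeve_3_mid in the frame of scoop_grip between 0.04 and 0.16 m and y of sleeve_3_mid in the frame of scoop_grip between -0.06 and 0.06 m and z of sleeve_3_mid in the frame of scoop_grip between -0.04 and 0.03 m), for 0.2 s.
2. the scoop's front rim holds the flap open by more than 0.35 rad (value of joint flap above 0.35 rad and contact force between scoop and hopper above 0.3 N), for 0.2 s.
3. all three sleeves lie inside the hopper, below its sill (x of sleeve_1_mid in the frame of hopper between -0.075 and 0.075 m and y of sleeve_1_mid in the frame of hopper between -0.08 and 0.08 m and z of sleeve_1_mid in the frame of hopper between 0 and 0.085 m and x of sleeve_2_mid in the frame of hopper between -0.075 and 0.075 m and y of sleeve_2_mid in the frame of hopper between -0.08 and 0.08 m and z of sleeve_2_mid in the frame of hopper between 0 and 0.085 m and x of sleeve_3_mid in the frame of hopper between -0.075 and 0.075 m and y of sleeve_3_mid in the frame of hopper between -0.08 and 0.08 m and z of sleeve_3_mid in the frame of hopper between 0 and 0.085 m), for 0.2 s.
At the end, for the whole second after the job is handed in: All three sleeves are at rest inside the hopper, centres below its sill (85 mm); the flap is shut (under 0.08 rad); the scoop stands level (within 0.12 rad) and still on the table (underside within 8 mm of it) (all of step 3 and value of joint flap below 0.08 rad and angle between scoop's own z axis and vertical below 0.12 rad and height (world z) of scoop between -0.008 and 0.008 m and linear speed of scoop below 0.02 m/s and linear speed of each of sleeve_1, sleeve_2, sleeve_3 below 0.05 m/s); the robot touches nothing.
It fails at once if the scoop is forced against the hopper (over 20 N) (contact force between scoop and hopper above 20 N).
It fails at once if the gripper or arm presses on the hopper or its flap (over 1 N) (contact force between any of the fingers, the arm and hopper above 1 N).
It fails at once if the gripper or arm touches a sleeve (over 0.5 N) (contact force between any of the fingers, the arm and sleeve_1 above 0.5 N or contact force between any of the fingers, the arm and sleeve_2 above 0.5 N or contact force between any of the fingers, the arm and sleeve_3 above 0.5 N).
It fails at once if the jar, grease tube or tape roll is moved by more than 15 mm (distance of any of paint_jar, grease_tube, tape_roll from where it was at the start of the episode above 0.015 m).
It also fails if it takes over 61 s, if anything falls off the work surface, if the arm or the gripper's body presses on something with over 40 N, if the wrist force passes 120 N, or if a joint passes its speed limit or range.

ROBOT

A 6-joint arm with a two-finger parallel gripper is mounted at the origin on a cart in front of the work surface, level with it; the furniture and walls round the work are solid. World frame = base frame: x ahead of the robot, y to its left, z up, the work surface at z = 0. Lengths are in m, angles in degrees, forces in N, time in s.
With the tool pointing down it reaches from about 0.4 to 0.825 m from the base axis. Payload 7 kg.
Tool frame: the origin (TCP) lies midway between the tips of the shut fingers; the grasp point (between the pads) lies 19 mm behind it (ctrl.grip_point_offset is the distance from the TCP to the grasp point, in m); x points along the fingers, y is the direction in which the jaws open and shut, and the axes are right-handed (so a half turn about x gives the same grasp; the last joint's range is limited). The gripper opens to 88 mm and grips with 3 to 60 N. Pads are 19 mm wide; open, the fingers measure 130 mm over their backs; the gripper's body (78 mm by 193 mm) begins 47 mm behind the grasp point.
Start: joints at [86.752, 20.546, 0.682, 0, -70.136, -16.507], TCP at [0.228, 0.635, 0.195] pointing down, gripper open.
Joint ranges: [-176.03, 176.03], [-82.01, 121.73], [-58.28, 71.71], [-173.87, 95.51], [-174.79, -0.11], [-173.66, 173.66]. Speed limits (degrees/s): [136.94, 136.94, 172.46, 180, 180, 180].

INTERFACE

Orientations are given as [roll, pitch, yaw] about the fixed x, y, z axes, in that order (R = Rz(yaw) Ry(pitch) Rx(roll)).
In Python, from plant import ctrl gives the robot as it stands.
- The arm moves only by the tool drive_tool, never from a script. Its argument "plan" is a list of rows, each a list of 3 entries, a list of its own where there are three numbers: the shift along the tool's x, y, z in m, then the turn, a rotation vector about the tool's x, y, z in degrees, then the opening, from 0 (shut) to 1 (fully open). In form: [[[dx, dy, dz], [wx, wy, wz], grip], ...]. A call has 1 to 20 rows; each row is the pose to reach, as a shift and turn from the pose measured when the call began, along the tool's axes at that moment; what a row does not reach only later rows make up. A row lasts 1/12 s, in which the tool goes at most 41.7 mm and 7.16 degrees, less where a joint would pass 70% of its speed; a pose out of reach is approached as far as the arm can. A call with a gripper value outside its range is refused whole. The fingers move at their own pace and stop on an object; the grip force is fixed at half the most. Time passes only in rows, so rows that repeat a pose let the fingers close. It gives the time, the measured TCP pose, the force and the opening at its end, in the units of the state.
- ctrl.get_obs(): the state, without advancing time (a new reading comes with each control period).
- ctrl.snapshot(name): name is "side" or "top"; returns the picture (384x512x3 uint8, blue, green, red); there is no depth.
- ctrl.get_calibration(name): a dict with "fx", "fy", "cx", "cy" (pixels), "R" (3x3) and "t" (3): a world point X has camera coordinates R X + t. Camera axes: x right, y down, z forward; pixel columns grow to the right and rows downward; lengths in m; the calibration is good to about 2 mm. A picture is of the moment at which its call begins. get_calibration takes no time and is no camera call.
- ctrl.close_job(): hands the job in, once; it reports no verdict.
Trained networks look in the newest picture that a camera, given by its name, has taken for a name from the list of things; names that differ only in an ending like _2 or _b are one class to them, and where a whole thing is asked for, a point or a joint stands for the part that bears it (a point fixed in the world has none). Each returns a list of dicts, best first, with "confidence" (0 to 1); they miss things now and then, are a little off and sometimes report something else, mostly with a low value. They report only what shows in the picture. A call takes as long as a camera call.
- ctrl.cut_out(camera, name): "pixels" (384x512 bool, what is visible of it) and "pixel" ([column, row] in pixels, amid what is visible of it).
- ctrl.landmark_of(camera, name): "pixel" ([column, row] in pixels: a listed point, or the origin of a listed thing).
The state is a dict: "clock": time; "joint_pos": joint angles; "qvel": joint speeds; "tau": joint torques, N m; "tool_pos": TCP position; "orientation": TCP orientation; "force": force on the tool from outside, world axes, zero at the start; "moment": the same for the moment, N m; "opening": finger opening in m.
Only numpy, scipy, OpenCV 4.12 (cv2) and the standard library are available. Lean on these libraries where they do the work, as an engineer would, in place of code of your own. Each camera call takes 0.05 s, during which the arm holds its last target. There are 200 camera calls.

## Working session

There is one attempt and no reset: what is moved stays moved. The work goes in short steps, Python scripts to look and compute and a tool call to move; the robot and the scene stay as the last step left them, time stands still between calls to the robot, and variables do not carry over. Pictures are saved under pics/ and viewed, about 8 in all and at most 12, crops included, and the job is handed in when it is done.

Besides the shell and the picture viewer there is one more tool, called after ">>>" by a JSON object that holds its "method" and its "body", one argument or row to a line. drive_tool: Moves the arm, as the interface text tells. Its arguments: {"type":"object","properties":{"plan":{"type":"array","items":{"type":"array"}}},"required":["plan"]}

```bash
ls; mkdir -p pics
python3 - <<'E'
from plant import ctrl
import cv2,numpy as np
o=ctrl.get_obs();print(o)
for c in("side","top"):
    im=ctrl.snapshot(c);cv2.imwrite(f"pics/{c}0.png",im)
    k=ctrl.get_calibration(c);print(c,k)
    for n in["hopper","sill","scoop","scoop_grip","sleeve_1_mid","paint_jar","grease_tube","tape_roll","flap"]:
        try:print(n,[(np.round(d["pixel"],1).tolist(),round(d["confidence"],2)) for d in ctrl.landmark_of(c,n)][:4])
        except Exception as e:print(n,e)
E
```

```text
pics
{'clock': 0.0, 'joint_pos': array([ 8.67523465e+01,  2.05908271e+01,  6.34063217e-01, -1.93268919e-02,
       -7.01366761e+01, -1.65095829e+01]), 'qvel': array([ 0.12528245,  0.09829038,  0.03781472,  0.0229287 , -0.03644109,
       -0.00013976]), 'tau': array([-8.50701781e-04, -5.82715201e+01,  2.93045032e+01,  6.99696243e+00,
        6.78741460e-03, -1.82759322e-04]), 'tool_pos': array([0.227996  , 0.63475136, 0.1938343 ]), 'orientation': array([  95.50767087,   89.90480947, -104.25614722]), 'force': array([-1.13450313, -0.69156591,  0.40951832]), 'moment': array([-0.06004322, -0.0509808 ,  0.01979207]), 'opening': 0.08745736747739039}
side {'fx': 368.9781915848489, 'fy': 368.9781915848489, 'cx': 254.94235956885058, 'cy': 194.86231969759692, 'R': array([[-0.97953872, -0.20092447, -0.01154389],
       [-0.11746557,  0.61735471, -0.77786567],
       [ 0.16341892, -0.76059353, -0.62832455]]), 't': array([0.53582014, 0.17016057, 0.96760143])}
hopper [([223.5, 211.8], 0.69), ([180.6, 264.2], 0.33), ([241.7, 306.6], 0.26)]
sill [([246.6, 194.8], 0.56)]
scoop [([231.0, 303.1], 0.55)]
[... 441 characters left out ...]
58, 'cy': 195.46678179519807, 'R': array([[-7.96524332e-04, -9.99998277e-01, -1.67698450e-03],
       [-9.95848711e-01,  9.45856740e-04, -9.10189576e-02],
       [ 9.10203869e-02,  1.59752404e-03, -9.95847748e-01]]), 't': array([-0.00331631,  0.55673174,  1.30896793])}
hopper [([272.2, 167.8], 0.9)]
sill [([265.1, 185.4], 0.72), ([269.3, 168.9], 0.27)]
scoop [([169.2, 198.7], 0.58)]
scoop_grip [([171.1, 230.5], 0.73)]
sleeve_1_mid [([173.1, 210.5], 0.45)]
paint_jar []
grease_tube [([330.4, 251.0], 0.79)]
tape_roll [([270.2, 242.2], 0.71), ([268.6, 166.4], 0.43)]
flap it knows: grease_tube, hopper, paint_jar, scoop, scoop_grip, sill, sleeve, sleeve_1_mid, sleeve_2_mid, sleeve_3_mid, tape_roll
```

Run:
```python
import cv2
a=cv2.imread("pics/top0.png");cv2.imwrite("pics/top0b.png",cv2.resize(a[110:310,120:380],None,fx=3,fy=3,interpolation=cv2.INTER_CUBIC))
```

```text
(no output)
```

View pics/side0.png

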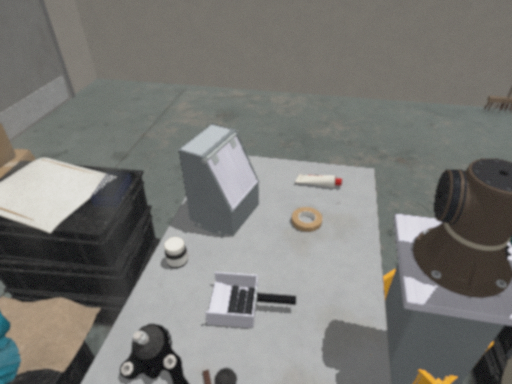

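View pics/top0.png

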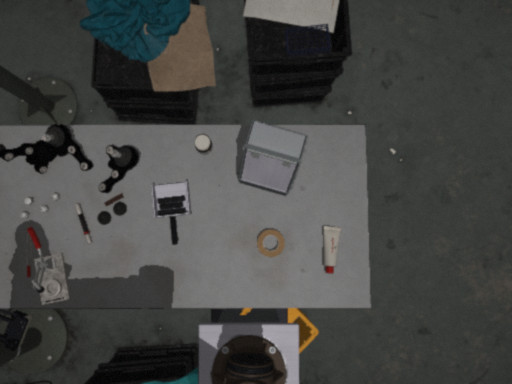

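Side: scoop pan at (232,300) with its handle right to (295,300), hopper at (220,180), jar (175,250), tape (307,218), tube (318,181). Top: scoop (172,200), handle (174,230), and the hopper with its mouth edge running (242,182)–(288,192). I'll zoom in for the yaw.

View pics/top0b.png

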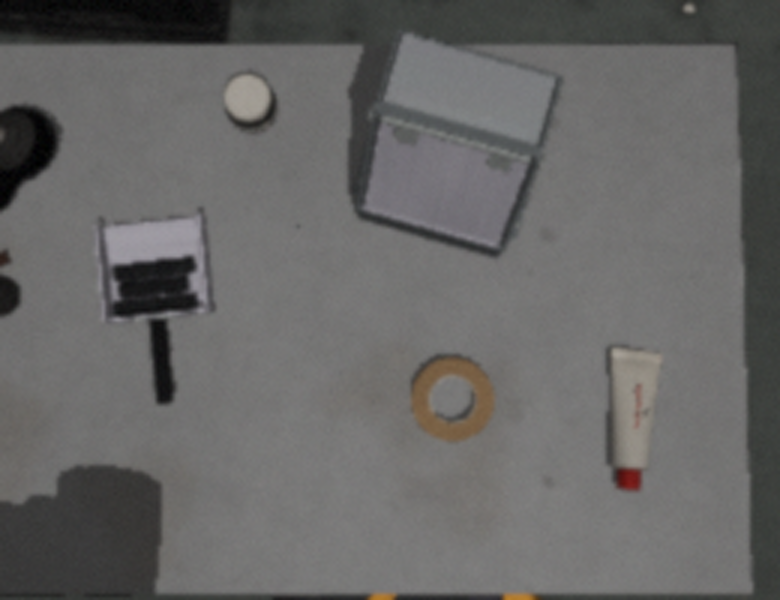

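```bash
cat > h.py <<'E'
from plant import ctrl
import cv2,numpy as np
from scipy.optimize import least_squares
from scipy.spatial.transform import Rotation as Ro
K={c:ctrl.get_calibration(c) for c in("side","top")}
def proj(c,X):
    k=K[c];p=np.atleast_2d(X)@np.array(k["R"]).T+k["t"]
    return np.c_[k["fx"]*p[:,0]/p[:,2]+k["cx"],k["fy"]*p[:,1]/p[:,2]+k["cy"]]
def onz(c,px,z):
    k=K[c];d=np.array(k["R"]).T@[(px[0]-k["cx"])/k["fx"],(px[1]-k["cy"])/k["fy"],1];C=-np.array(k["R"]).T@k["t"]
    return C+d*(z-C[2])/d[2]
def tri(ps,pt):
    return least_squares(lambda X:np.r_[proj("side",X)[0]-ps,proj("top",X)[0]-pt],[.5,0,.1]).x
def tool():
    o=ctrl.get_obs();return o,np.array(o["tool_pos"]),Ro.from_euler("xyz",o["orientation"],degrees=True).as_matrix()
E
python3 - <<'E'
from h import *
np.set_printoptions(precision=4,suppress=True)
print("sill",tri([246.6,194.8],[265.1,185.4]),onz("top",[265.1,185.4],.094))
print("grip",tri([274.7,300.7],[171.1,230.5]),onz("top",[171.1,230.5],.036),onz("side",[274.7,300.7],.036))
print("scoop",tri([231,303.1],[169.2,198.7]),onz("top",[169.2,198.7],.0))
for n in["hopper","scoop","scoop_grip","paint_jar","tape_roll","grease_tube"]:
  for c in("top","side"):
    for d in ctrl.cut_out(c,n)[:1] if ctrl.snapshot(c) is not None else []:
        m=d["pixels"].astype(np.uint8);q=cv2.findContours(m,0,2)[0]
        q=max(q,key=cv2.contourArea);h=cv2.approxPolyDP(cv2.convexHull(q),2,True)[:,0].tolist()
        print(n,c,round(d["confidence"],2),np.round(d["pixel"],1),h, cv2.minAreaRect(q))
E
```

```text
sill [ 0.5813 -0.0522  0.0899] [ 0.5814 -0.0519  0.094 ]
grip [0.4487 0.2447 0.0387] [0.4444 0.2447 0.036 ] [0.4512 0.243  0.036 ]
scoop [0.5494 0.2564 0.0182] [0.5486 0.2595 0.    ]
hopper top 0.69 [204.3 144. ] [[204, 135], [211, 141], [212, 148], [207, 153], [200, 153], [194, 142], [197, 136]] ((203.0, 144.0), (18.0, 18.0), 90.0)
hopper side 0.96 [217.4 178.1] [[211, 123], [238, 132], [257, 179], [257, 204], [233, 235], [218, 234], [197, 226], [189, 218], [178, 150]] ((219.59458923339844, 179.4295654296875), (114.12328338623047, 73.79690551757812), 79.87532806396484)
scoop top 0.93 [170.6 197.2] [[187, 183], [190, 212], [156, 217], [153, 212], [152, 187]] ((170.7029571533203, 199.5297088623047), (32.43821334838867, 37.711910247802734), 84.2894058227539)
scoop side 0.63 [229.4 294.1] [[295, 298], [294, 304], [252, 326], [215, 324], [206, 321], [205, 312], [215, 271], [256, 274]] ((250.53524780273438, 300.185546875), (89.1032485961914, 53.028961181640625), 4.184916019439697)
scoop_grip top 0.94 [174.  195.2] [[186, 182], [190, 213], [155, 216], [152, 187]] ((170.90594482421875, 199.
[... 648 characters left out ...]
[169.  196.4] [[184, 197], [179, 201], [158, 202], [159, 198]] ((170.9695281982422, 199.22560119628906), (5.300714015960693, 26.393136978149414), 83.6598129272461)
tape_roll side 0.9 [303.4 221.4] [[320, 213], [321, 224], [315, 230], [300, 230], [291, 223], [291, 213], [297, 207], [311, 207]] ((306.5, 219.0), (24.0, 31.0), 90.0)
grease_tube top 0.57 [331.8 247.7] [[326, 226], [340, 229], [335, 264], [331, 272], [326, 270], [324, 264], [323, 233]] ((331.5, 249.0), (46.0, 17.0), 90.0)
grease_tube side 0.79 [319.8 180.3] [[295, 180], [298, 174], [334, 175], [341, 178], [341, 183], [328, 186]] ((318.0606994628906, 179.98243713378906), (46.083152770996094, 11.231019973754883), 2.2906100749969482)
```

Run:
```python
from h import *
np.set_printoptions(precision=4,suppress=True)
def fit(M,uv,x0):
    M=np.array(M)/1000.;uv=np.array(uv)/3.+[120,110]
    def W(p):
        R=Ro.from_euler("z",p[2]).as_matrix();return M@R.T+[p[0],p[1],0]
    r=least_squares(lambda p:(proj("top",W(p))-uv).ravel(),x0,loss="soft_l1")
    print(r.x[:2],np.degrees(r.x[2]));print((proj("top",W(r.x))-uv))
    return r.x
h=fit([[-75,79,94],[-75,-79,94],[75,79,245],[75,-79,245],[-5,79,240],[-5,-79,240]],[[358,212],[498,252],[405,35],[560,77],[376,112],[538,152]],[.65,-.07,-.25])
s=fit([[-55,56,47],[-55,-56,47],[50,56,47],[50,-56,47],[-55,0,45],[-147,0,45]],[[107,319],[212,310],[100,220],[203,212],[158,320],[165,402]],[.55,.25,.1])
for nm,p,pt in(("sill",h,[-.075,0,.094]),("grip",s,[-.102,0,.036]),("handleend",s,[-.147,0,.036])):
    X=Ro.from_euler("z",p[2]).apply(pt)+[p[0],p[1],0];print(nm,X,"side px",proj("side",X))
print("jar",onz("top",[203,144],.06),"tape",onz("top",[270.5,242],.01),"tube",onz("top",[331,249],.02))
o,t,R=tool();print(t,R)
```

```text
[ 0.6496 -0.0674] -16.043939531751683
[[-0.751  -1.0798]
 [ 2.2454 -0.2833]
 [-2.7067 -1.5418]
 [ 1.3845  0.0853]
 [-1.1088  0.8811]
 [ 0.717   3.3075]]
[0.5478 0.2425] 4.866471439402795
[[-0.4784  0.2147]
 [-0.0874  0.1734]
 [-0.2909  0.289 ]
 [ 0.5117 -0.0464]
 [ 0.3392 -1.6118]
 [ 0.023   0.2394]]
sill [ 0.5775 -0.0466  0.094 ] side px [[247.2582 195.0064]]
grip [0.4462 0.2338 0.036 ] side px [[277.5207 297.6829]]
handleend [0.4013 0.23   0.036 ] side px [[297.3722 299.5122]]
jar [0.7178 0.1434 0.06  ] tape [ 0.4073 -0.0716  0.01  ] tube [ 0.3852 -0.2644  0.02  ]
[0.2282 0.6352 0.1948] [[ 0.     -0.338  -0.9411]
 [ 0.     -0.9411  0.338 ]
 [-1.     -0.     -0.    ]]
```

```bash
cat >> h.py <<'E'
np.set_printoptions(precision=4,suppress=True)
OFF=ctrl.grip_point_offset
def Rt(yaw,tilt):  # tool aimed along heading yaw, tilt deg from vertical (+ = fingers forward)
    a,b=np.radians([yaw,tilt]);f=np.array([np.cos(a),np.sin(a),0]);x=np.sin(b)*f-np.cos(b)*np.array([0,0,1.]);y=np.array([np.sin(a),-np.cos(a),0]);return np.c_[x,y,np.cross(x,y)]
def go(G,yaw,tilt):  # grasp point G world
    o,t,R=tool();Rn=Rt(yaw,tilt);T=np.array(G)+OFF*Rn[:,0]
    print("clock",round(o["clock"],2),"TCP",t,"grasp",t-OFF*R[:,0],"F",o["force"],"open",o["opening"],"j",o["joint_pos"])
    d=R.T@(T-t);print("shift",d.round(4),"turn",Ro.from_matrix(R.T@Rn).as_rotvec(degrees=True).round(2),"rows",np.linalg.norm(d)/.0417)
E
python3 - <<'E'
from h import *
Rn=Rt(4.9,40);G=np.array([.463,.235,.036])
go(G-.12*Rn[:,0],4.9,40)
E
```

```text
clock 2.1 TCP [0.2282 0.6352 0.1948] grasp [0.2282 0.6352 0.2136] F [ 0.3927  0.5845 -0.2112] open 0.08762473833713588 j [ 86.7506  20.5459   0.6818   0.0008 -70.1354 -16.5069]
shift [ 0.0812  0.3245 -0.2972] turn [-23.64  39.37  -8.6 ] rows 10.72930574399874
```

>>> {"method": "drive_tool", "body": {
  "plan": [
    [[0.02, 0.32, -0.3], [-23.6, 39.4, -8.6], 1],
    [[0.02, 0.32, -0.3], [-23.6, 39.4, -8.6], 1],
    [[0.02, 0.32, -0.3], [-23.6, 39.4, -8.6], 1],
    [[0.02, 0.32, -0.3], [-23.6, 39.4, -8.6], 1],
    [[0.02, 0.32, -0.3], [-23.6, 39.4, -8.6], 1],
    [[0.02, 0.32, -0.3], [-23.6, 39.4, -8.6], 1],
    [[0.02, 0.32, -0.3], [-23.6, 39.4, -8.6], 1],
    [[0.02, 0.32, -0.3], [-23.6, 39.4, -8.6], 1],
    [[0.02, 0.32, -0.3], [-23.6, 39.4, -8.6], 1],
    [[0.02, 0.32, -0.3], [-23.6, 39.4, -8.6], 1],
    [[0.08, 0.325, -0.297], [-23.6, 39.4, -8.6], 1],
    [[0.08, 0.325, -0.297], [-23.6, 39.4, -8.6], 1],
    [[0.08, 0.325, -0.297], [-23.6, 39.4, -8.6], 1],
    [[0.08, 0.325, -0.297], [-23.6, 39.4, -8.6], 1],
    [[0.08, 0.325, -0.297], [-23.6, 39.4, -8.6], 1],
    [[0.08, 0.325, -0.297], [-23.6, 39.4, -8.6], 1]
  ]
}}

```text
clock: 3.43
tool_pos: [0.4111, 0.2997, 0.2284]
orientation: [177.8, 52.5, 2.1]
force: [0.3, -0.6, -0.7]
opening: 0.0877
```

Run:
```python
from h import *
Rn=Rt(4.9,40);G=np.array([.463,.235,.036])
go(G-.12*Rn[:,0],4.9,40)
go(G,4.9,40)
a=ctrl.snapshot("side");cv2.imwrite("pics/s1.png",cv2.resize(a[150:370,130:430],None,fx=2.6,fy=2.6))
```

```text
clock 3.43 TCP [0.4111 0.2997 0.2284] grasp [0.3997 0.2993 0.2433] F [ 0.2515 -0.5742 -0.7392] open 0.08768747456667757 j [ 81.3964 -11.124  -58.2154  52.6592 -48.8415 -25.1602]
shift [0.0816 0.0666 0.0849] turn [ 0.01  2.5  -1.68] rows 3.243135752201866
clock 3.43 TCP [0.4111 0.2997 0.2284] grasp [0.3997 0.2993 0.2433] F [ 0.2515 -0.5742 -0.7392] open 0.08768747456667757 j [ 81.3964 -11.124  -58.2154  52.6592 -48.8415 -25.1602]
shift [0.2014 0.063  0.0796] turn [ 0.01  2.5  -1.68] rows 5.409810097515414
```

View pics/s1.png

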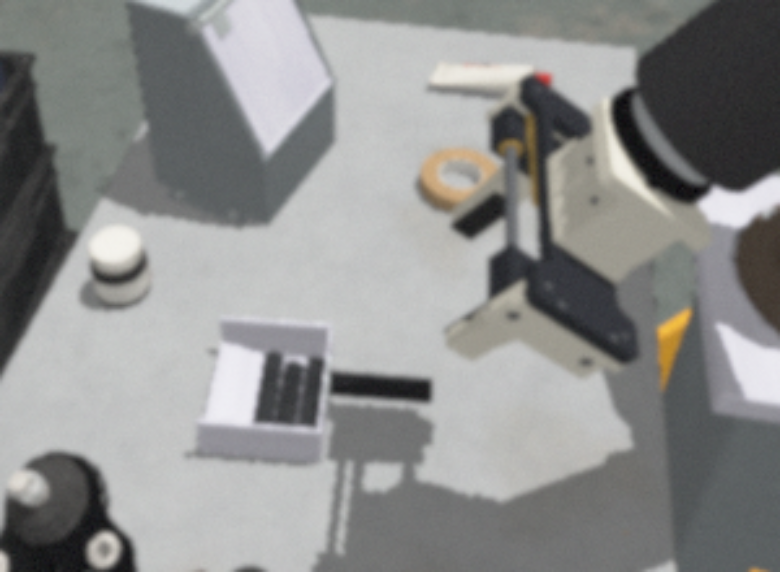

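Picture: the open gripper is tilted forward, just behind and above the handle end, and joint 3 is at its folding limit. I'll go above the handle instead, farther from the base.

Run:
```python
from h import *
G=np.array([.463,.235,.036])
go(G+[0,0,.08],4.9,40)
go(G+[0,0,.08],4.9,25)
```

```text
clock 3.48 TCP [0.4112 0.2996 0.2284] grasp [0.3997 0.2992 0.2433] F [ 0.4202 -0.684   0.0115] open 0.08744611898912384 j [ 81.3778 -11.1285 -58.2159  52.6573 -48.8318 -25.1442]
shift [0.138  0.0648 0.031 ] turn [ 0.01  2.5  -1.68] rows 3.7295375125681396
clock 3.48 TCP [0.4112 0.2996 0.2284] grasp [0.3997 0.2992 0.2433] F [ 0.4202 -0.684   0.0115] open 0.08744611898912384 j [ 81.3778 -11.1285 -58.2159  52.6573 -48.8318 -25.1442]
shift [0.1375 0.0648 0.0359] turn [ -0.21 -12.5   -1.67] rows 3.7457609829630005
```

>>> {"method": "drive_tool", "body": {
  "plan": [
    [[0.04, 0.065, 0.03], [0, 2.5, -1.7], 1],
    [[0.08, 0.065, 0.03], [0, 2.5, -1.7], 1],
    [[0.138, 0.065, 0.031], [0, 2.5, -1.7], 1],
    [[0.138, 0.065, 0.031], [0, 2.5, -1.7], 1],
    [[0.138, 0.065, 0.031], [0, 2.5, -1.7], 1],
    [[0.138, 0.065, 0.031], [0, 2.5, -1.7], 1],
    [[0.138, 0.065, 0.031], [0, 2.5, -1.7], 1],
    [[0.138, 0.065, 0.031], [0, 2.5, -1.7], 1]
  ]
}}

```text
clock: 4.15
tool_pos: [0.506, 0.2945, 0.1998]
orientation: [178.0, 52.7, 2.4]
force: [-0.2, -0.4, 0.1]
opening: 0.088
```

Run:
```python
from h import *
G=np.array([.463,.235,.036])
go(G+[0,0,.08],4.9,40)
go(G+[0,0,.03],4.9,30)
go(G,4.9,30)
go(G+[0,0,.03],4.9,40)
```

```text
clock 4.15 TCP [0.506  0.2945 0.1998] grasp [0.4946 0.2941 0.2148] F [-0.206  -0.3516  0.0551] open 0.08795430256898593 j [ 57.4461  -3.5704 -58.2106  70.4087 -31.8417 -23.9467]
shift [0.0579 0.0541 0.0881] turn [ 0.05  2.7  -1.52] rows 2.840613933306706
clock 4.15 TCP [0.506  0.2945 0.1998] grasp [0.4946 0.2941 0.2148] F [-0.206  -0.3516  0.0551] open 0.08795430256898593 j [ 57.4461  -3.5704 -58.2106  70.4087 -31.8417 -23.9467]
shift [0.0975 0.0531 0.1216] turn [-0.08 -7.3  -1.52] rows 3.9487873678904863
clock 4.15 TCP [0.506  0.2945 0.1998] grasp [0.4946 0.2941 0.2148] F [-0.206  -0.3516  0.0551] open 0.08795430256898593 j [ 57.4461  -3.5704 -58.2106  70.4087 -31.8417 -23.9467]
shift [0.1213 0.0524 0.1398] turn [-0.08 -7.3  -1.52] rows 4.614095250843769
clock 4.15 TCP [0.506  0.2945 0.1998] grasp [0.4946 0.2941 0.2148] F [-0.206  -0.3516  0.0551] open 0.08795430256898593 j [ 57.4461  -3.5704 -58.2106  70.4087 -31.8417 -23.9467]
shift [0.0976 0.053  0.1184] turn [ 0.05  2.7  -1.52] rows 3.8930190488896494
```

```bash
cat > kin.py <<'E'
from h import *
import itertools
S=[([86.7506,20.5459,.6818,.0008,-70.1354,-16.5069],[.2282,.6352,.1948],[95.50767087,89.90480947,-104.25614722]),
([81.3964,-11.124,-58.2154,52.6592,-48.8415,-25.1602],[.4111,.2997,.2284],[177.8,52.5,2.1]),
([57.4461,-3.5704,-58.2106,70.4087,-31.8417,-23.9467],[.506,.2945,.1998],[178,52.7,2.4])]
E_=lambda a,q:Ro.from_euler(a,q,degrees=True)
def fk(q,p,s=(-1,-1)):
    r0,e,h,L1,L2,a,L3=p
    A=E_("z",q[0]);B=A*E_("y",q[1]);C=A*E_("y",q[1]-q[2]);D=C*E_("x",s[0]*q[3])*E_("y",-q[4])
    return A.apply([r0,e,h])+B.apply([0,0,L1])+C.apply([L2,0,a])+D.apply([L3,0,0]),(D*E_("x",s[1]*q[5]-90))
E
python3 - <<'E'
from kin import *
for s in itertools.product((1,-1),(1,-1)):
    f=lambda p:np.concatenate([fk(q,p,s)[0]-t for q,t,_ in S])
    r=least_squares(f,[0,0,.3,.4,.4,0,.25])
    ang=[np.degrees((fk(q,r.x,s)[1].inv()*E_("xyz",o)).magnitude()).round(1) for q,t,o in S]
    print(s,r.x,np.abs(r.fun).max(),ang)
E
```

```text
(1, 1) [ 0.4705 -0.1858 -1.6599  1.053  -0.3963  0.5277 -0.2409] 0.032574619223788015 [np.float64(33.0), np.float64(79.0), np.float64(101.7)]
(1, -1) [ 0.4705 -0.1858 -1.6599  1.053  -0.3963  0.5277 -0.2409] 0.032574619223788015 [np.float64(0.1), np.float64(105.3), np.float64(140.8)]
(-1, 1) [ 0.3056 -0.1851 -0.4115  0.7168  0.0231  0.1999  0.2428] 0.03249918520827588 [np.float64(33.0), np.float64(50.3), np.float64(47.9)]
(-1, -1) [ 0.3056 -0.1851 -0.4115  0.7168  0.0231  0.1999  0.2428] 0.03249918520827588 [np.float64(0.1), np.float64(0.0), np.float64(0.0)]
```

```bash
cat >> kin.py <<'E'
def fk(q,p):
    h,L1,L2,b,L3=p[:5];r0,a,e=(list(p[5:])+[0,0,0])[:3]
    A=E_("z",q[0]);B=A*E_("y",q[1]);C=A*E_("y",q[1]-q[2]);W=C*E_("x",-q[3]);D=W*E_("y",-q[4])
    return A.apply([r0,e,h])+B.apply([0,0,L1])+C.apply([L2,0,a])+D.apply([L3,b,0]),(D*E_("x",-q[5]-90))
def fitp(n):
    return least_squares(lambda p:np.concatenate([fk(q,p)[0]-t for q,t,_ in S]),[.2,.4,.4,-.18,.25,0,0,0][:n])
E
python3 - <<'E'
from kin import *
for n in(5,6,7,8):
    r=fitp(n);print(n,r.x,np.abs(r.fun).max())
E
```

```text
5 [ 0.1989  0.6015  0.4636 -0.1918  0.4098] 4.2822723217428305e-05
6 [ 0.199   0.6015  0.4637 -0.1918  0.4098 -0.0001] 2.9536197235974226e-05
7 [ 0.1991  0.6014  0.4637 -0.1918  0.4098 -0.0001 -0.0001] 2.9559187424255118e-05
8 [ 0.1989  0.6014  0.4636 -0.1918  0.4098  0.     -0.     -0.0001] 3.28889530282761e-05
```

```bash
cat >> kin.py <<'E'
P=fitp(5).x
LO=np.array([-176.03,-82.01,-58.28,-173.87,-174.79,-173.66]);HI=np.array([176.03,121.73,71.71,95.51,-.11,173.66])
def ik(T,R,q0=None,n=30,seed=0):
    rng=np.random.default_rng(seed);out=[]
    Rr=Ro.from_matrix(R)
    def f(q):
        t,r=fk(q,P);return np.r_[(t-T)*10,(r.inv()*Rr).as_rotvec()]
    for i in range(n):
        s=np.clip(q0,LO+.1,HI-.1) if q0 is not None else rng.uniform(np.maximum(LO,-120),np.minimum(HI,120))
        r=least_squares(f,s,bounds=(LO,HI),x_scale=50.,max_nfev=80)
        if np.abs(r.fun).max()<2e-3 and not any(np.abs(r.x-o).max()<2 for o in out):out.append(r.x)
        if q0 is not None:break
    return out
def pose(G,yaw,tilt):
    R=Rt(yaw,tilt);return np.array(G)+OFF*R[:,0],R
HY=-15.5;SILL=np.array([.5785,-.0475,.094])
f_=np.array([np.cos(np.radians(HY)),np.sin(np.radians(HY)),0]);HO=np.array([SILL[0],SILL[1],0])+.075*f_
def hgrasp(lipx,lipz,theta,gx=-.085):  # grasp point in world, lip bottom pt (50,17) at hopper (lipx,lipz)
    c,s=np.cos(np.radians(theta)),np.sin(np.radians(theta))
    dx,dz=gx-.050,.036-.017
    return HO+f_*(lipx+c*dx+s*dz)+np.array([0,0,lipz-s*dx+c*dz])
E
python3 - <<'E'
from kin import *
for tilt in(0,10,20,30,40):
    print("grasp",tilt,[x.round(0).tolist() for x in ik(*pose([.463,.235,.036],4.9,tilt))])
for tilt in(0,20,30):
    print("level",tilt,[x.round(0).tolist() for x in ik(*pose(hgrasp(.01,.125,0),HY,tilt))])
for tilt in(0,-15,-30,-45):
    print("tip50",tilt,hgrasp(.0,.125,45),[x.round(0).tolist() for x in ik(*pose(hgrasp(.0,.125,45),HY,tilt))])
E
```

```text
grasp 0 [[49.0, 17.0, -32.0, 0.0, -41.0, 46.0]]
grasp 10 [[54.0, 12.0, -46.0, 17.0, -26.0, 26.0]]
grasp 20 []
grasp 30 []
grasp 40 []
level 0 [[17.0, 10.0, -23.0, 0.0, -57.0, 57.0]]
level 20 [[25.0, -1.0, -49.0, 28.0, -29.0, 26.0]]
level 30 []
tip50 0 [ 0.5717 -0.0456  0.2339] [[15.0, 10.0, -11.0, -0.0, -69.0, 60.0]]
tip50 -15 [ 0.5717 -0.0456  0.2339] [[10.0, 20.0, 4.0, -6.0, -87.0, 65.0]]
tip50 -30 [ 0.5717 -0.0456  0.2339] [[7.0, 30.0, 16.0, -11.0, -104.0, 68.0]]
tip50 -45 [ 0.5717 -0.0456  0.2339] [[4.0, 40.0, 27.0, -16.0, -120.0, 67.0]]
```

Run:
```python
from kin import *
c=Ro.from_euler("z",4.9,degrees=True);G=np.array([.5478,.2425,0])+c.apply([-.09,0,.036]);print(G)
for tilt in(8,12,15):
    print("grasp",tilt,[x.round(0).tolist() for x in ik(*pose(G,4.9,tilt))])
    print("up",tilt,[x.round(0).tolist() for x in ik(*pose(G+[0,0,.12],4.9,tilt))])
    print("pre",tilt,[x.round(0).tolist() for x in ik(*pose(hgrasp(-.12,.14,0,-.09),HY,tilt))])
    print("in",tilt,[x.round(0).tolist() for x in ik(*pose(hgrasp(-.01,.13,0,-.09),HY,tilt))])
go(G+[0,0,.09],4.9,12)
```

```text
[0.4581 0.2348 0.036 ]
grasp 8 [[53.0, 13.0, -43.0, 12.0, -29.0, 31.0]]
up 8 [[54.0, 4.0, -33.0, 8.0, -48.0, 36.0]]
pre 8 [[36.0, -10.0, -45.0, 8.0, -50.0, 34.0]]
in 8 [[23.0, 3.0, -35.0, 7.0, -47.0, 47.0]]
grasp 12 [[54.0, 11.0, -51.0, 25.0, -22.0, 18.0]]
up 12 [[56.0, 1.0, -38.0, 14.0, -43.0, 29.0]]
pre 12 [[39.0, -13.0, -50.0, 14.0, -47.0, 26.0]]
in 12 [[25.0, 0.0, -40.0, 12.0, -41.0, 41.0]]
grasp 15 [[52.0, 10.0, -58.0, 42.0, -16.0, 3.0]]
up 15 [[58.0, -0.0, -43.0, 19.0, -40.0, 24.0]]
pre 15 [[42.0, -15.0, -54.0, 18.0, -45.0, 20.0]]
in 15 [[27.0, -1.0, -44.0, 17.0, -37.0, 35.0]]
clock 4.15 TCP [0.506  0.2945 0.1998] grasp [0.4946 0.2941 0.2148] F [-0.206  -0.3516  0.0551] open 0.08795430256898593 j [ 57.4461  -3.5704 -58.2106  70.4087 -31.8417 -23.9467]
shift [0.0452 0.0542 0.0948] turn [ -0.32 -25.3   -1.5 ] rows 2.8340389640230437
```

Run:
```python
from kin import *
go([.458,.235,.036+.12],4.9,10)
```

```text
clock 4.15 TCP [0.506  0.2945 0.1998] grasp [0.4946 0.2941 0.2148] F [-0.206  -0.3516  0.0551] open 0.08795430256898593 j [ 57.4461  -3.5704 -58.2106  70.4087 -31.8417 -23.9467]
shift [0.021  0.0547 0.0773] turn [ -0.35 -27.3   -1.49] rows 2.325248435266729
```

>>> {"method": "drive_tool", "body": {
  "plan": [
    [[0.02, 0.055, 0.077], [-0.35, -27.3, -1.5], 1],
    [[0.02, 0.055, 0.077], [-0.35, -27.3, -1.5], 1],
    [[0.02, 0.055, 0.077], [-0.35, -27.3, -1.5], 1],
    [[0.02, 0.055, 0.077], [-0.35, -27.3, -1.5], 1],
    [[0.02, 0.055, 0.077], [-0.35, -27.3, -1.5], 1],
    [[0.02, 0.055, 0.077], [-0.35, -27.3, -1.5], 1],
    [[0.02, 0.055, 0.077], [-0.35, -27.3, -1.5], 1],
    [[0.02, 0.055, 0.077], [-0.35, -27.3, -1.5], 1],
    [[0.02, 0.055, 0.077], [-0.35, -27.3, -1.5], 1],
    [[0.02, 0.055, 0.077], [-0.35, -27.3, -1.5], 1],
    [[0.02, 0.055, 0.077], [-0.35, -27.3, -1.5], 1],
    [[0.02, 0.055, 0.077], [-0.35, -27.3, -1.5], 1],
    [[0.02, 0.055, 0.077], [-0.35, -27.3, -1.5], 1],
    [[0.02, 0.055, 0.077], [-0.35, -27.3, -1.5], 1]
  ]
}}

```text
clock: 5.32
tool_pos: [0.4608, 0.2349, 0.1386]
orientation: [-179.9, 80.0, 5.0]
force: [-0.7, -0.6, -0.1]
opening: 0.0874
```

Run:
```python
from kin import *
go([.458,.235,.036],4.9,10)
a=ctrl.snapshot("side");b=ctrl.snapshot("top")
G=np.array([.458,.235,.045])
# handle mask centreline in top picture if visible
cv2.imwrite("pics/m2.png",np.hstack([cv2.resize(a[230:350,180:320],None,fx=2.8,fy=2.8),cv2.resize(b[170:290,110:250],None,fx=2.8,fy=2.8)]))
```

```text
clock 5.32 TCP [0.4608 0.2349 0.1386] grasp [0.4575 0.2346 0.1571] F [-0.695  -0.5586 -0.1293] open 0.08744313929391333 j [ 55.0613   2.2564 -35.8075  10.7033 -45.9672  32.8127]
shift [ 0.1193 -0.0003  0.0206] turn [ 0.02 -0.03  0.01] rows 2.9036991041742435
```

View pics/m2.png

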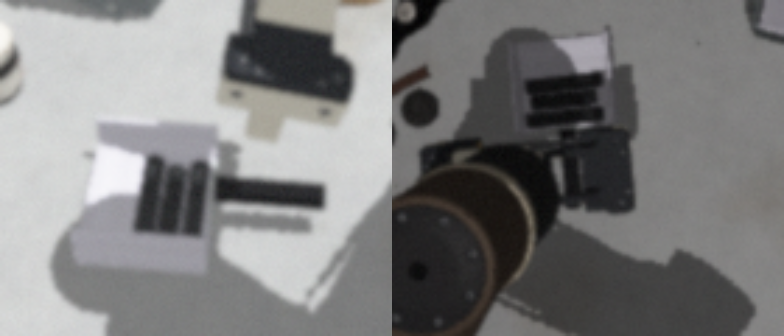

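The gripper hangs over the handle: near finger at about (262,130) in the left crop, handle at (270,193). The pan is undisturbed and the yaw matches. Descending and closing.

>>> {"method": "drive_tool", "body": {
  "plan": [
    [[0.03, 0, 0.005], [0, 0, 0], 1],
    [[0.06, 0, 0.01], [0, 0, 0], 1],
    [[0.09, 0, 0.016], [0, 0, 0], 1],
    [[0.119, 0, 0.021], [0, 0, 0], 1],
    [[0.119, 0, 0.021], [0, 0, 0], 1],
    [[0.119, 0, 0.021], [0, 0, 0], 0.5],
    [[0.119, 0, 0.021], [0, 0, 0], 0.3],
    [[0.119, 0, 0.021], [0, 0, 0], 0],
    [[0.119, 0, 0.021], [0, 0, 0], 0],
    [[0.119, 0, 0.021], [0, 0, 0], 0],
    [[0.119, 0, 0.021], [0, 0, 0], 0],
    [[0.119, 0, 0.021], [0, 0, 0], 0],
    [[0.119, 0, 0.021], [0, 0, 0], 0],
    [[0.119, 0, 0.021], [0, 0, 0], 0]
  ]
}}

```text
clock: 6.58
tool_pos: [0.4609, 0.235, 0.0178]
orientation: [-179.9, 80.0, 5.0]
force: [-0.5, -0.5, 0.2]
opening: 0.0334
```

Run:
```python
from kin import *
go([.458,.235,.036+.115],4.9,10)
```

```text
clock 6.58 TCP [0.4609 0.235  0.0178] grasp [0.4577 0.2347 0.0364] F [-0.4732 -0.4639  0.18  ] open 0.033439313701489504 j [ 54.2487  11.8196 -46.9515  17.6873 -25.7097  25.0679]
shift [-0.1128 -0.0003 -0.0203] turn [ 0.01 -0.02  0.02] rows 2.749143604665465
```

Fingers are still closing; hold a bit longer.

>>> {"method": "drive_tool", "body": {
  "plan": [
    [[0, 0, 0], [0, 0, 0], 0],
    [[0, 0, 0], [0, 0, 0], 0],
    [[0, 0, 0], [0, 0, 0], 0],
    [[0, 0, 0], [0, 0, 0], 0],
    [[0, 0, 0], [0, 0, 0], 0],
    [[0, 0, 0], [0, 0, 0], 0],
    [[0, 0, 0], [0, 0, 0], 0],
    [[0, 0, 0], [0, 0, 0], 0],
    [[0, 0, 0], [0, 0, 0], 0],
    [[0, 0, 0], [0, 0, 0], 0]
  ]
}}

```text
clock: 7.42
tool_pos: [0.4609, 0.235, 0.0178]
orientation: [-179.9, 80.0, 5.0]
force: [-0.7, 0.2, -0.4]
opening: 0.0007
```

The fingers shut to 0.7 mm, so the handle wasn't between them. Looking.

Run:
```python
from kin import *
a=ctrl.snapshot("side");cv2.imwrite("pics/s3.png",cv2.resize(a[230:350,180:340],None,fx=4.5,fy=4.5,interpolation=cv2.INTER_CUBIC))
G=np.array([.4577,.2347,.0364]);print(proj("side",G)-[180,230],proj("side",[.4609,.235,.0178])-[180,230])
print([(d["pixel"],d["confidence"]) for n in("scoop_grip","scoop") for d in ctrl.landmark_of("side",n)])
```

```text
[[92.4512 67.0754]] [[90.9162 71.8157]]
[([233.6, 302.1], 0.78), ([246.3, 195.7], 0.74), ([232.7, 305.1], 0.5)]
```

View pics/s3.png

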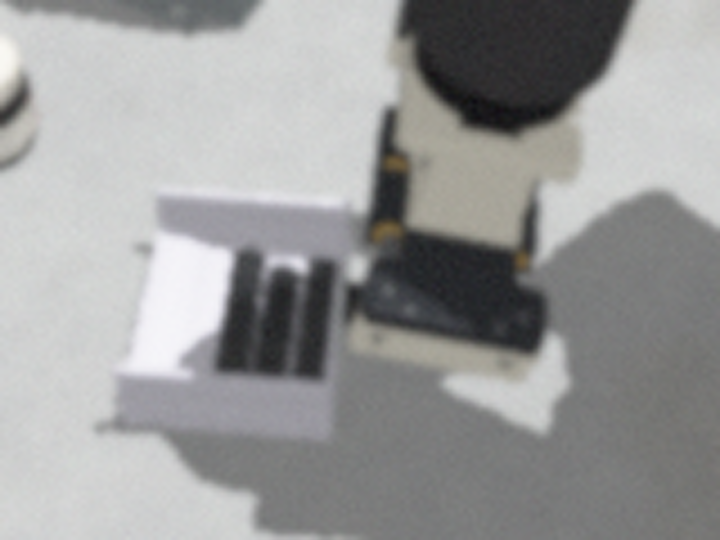

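The gripper encloses the handle, with the handle entering at (355,300) and the projected grasp at (416,302), but the reading says shut. A small slow lift will tell from the force.

>>> {"method": "drive_tool", "body": {
  "plan": [
    [[-0.005, 0, -0.001], [0, 0, 0], 0],
    [[-0.01, 0, -0.002], [0, 0, 0], 0],
    [[-0.015, 0, -0.003], [0, 0, 0], 0],
    [[-0.02, 0, -0.0035], [0, 0, 0], 0],
    [[-0.02, 0, -0.0035], [0, 0, 0], 0],
    [[-0.02, 0, -0.0035], [0, 0, 0], 0]
  ]
}}

```text
clock: 8.07
tool_pos: [0.4611, 0.2354, 0.0388]
orientation: [-179.5, 79.9, 5.4]
force: [0.2, 0.1, -0.2]
opening: 0.0006
```

Run:
```python
from kin import *
go([.458,.235,.036+.115],4.9,10);print(ctrl.get_obs()["moment"])
a=ctrl.snapshot("side");b=ctrl.snapshot("top")
cv2.imwrite("pics/m4.png",np.hstack([cv2.resize(a[230:350,180:320],None,fx=2.8,fy=2.8),cv2.resize(b[170:290,110:250],None,fx=2.8,fy=2.8)]))
```

```text
clock 8.07 TCP [0.4611 0.2354 0.0388] grasp [0.4578 0.2351 0.0573] F [ 0.2369  0.0947 -0.2056] open 0.0005813255155036835 j [ 54.5366   9.8701 -44.9524  15.6057 -29.4621  27.1426]
shift [-0.0922  0.     -0.0165] turn [-0.   -0.07  0.08] rows 2.2474804012015306
[-0.0961  0.5348  0.0008]
```

View pics/m4.png

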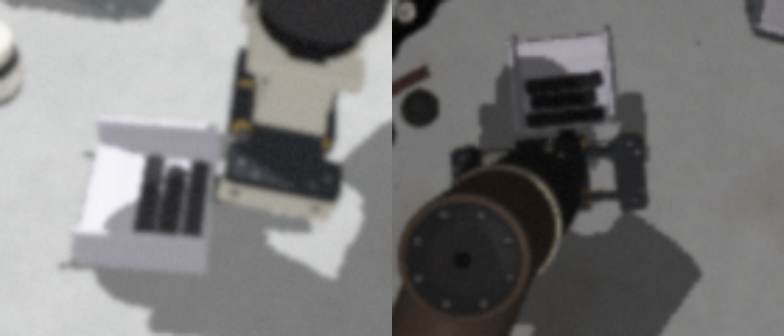

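Run:
```python
from kin import *
o=ctrl.get_obs()
for i in range(3):
    b=ctrl.snapshot("side");o=ctrl.get_obs();print(o["force"],o["moment"],o["opening"],o["tool_pos"],o["tau"])
# compare side pictures numerically: where did the scoop region change since s1?
a=cv2.imread("pics/side0.png");d=cv2.absdiff(a,b).max(2)
for r in range(270,330,6): print(r,"".join("#" if d[r,c]>40 else "." for c in range(200,310,2)))
print("FK",fk(o["joint_pos"],P)[0])
```

```text
[0.398  0.2636 0.1054] [-0.1155  0.6186  0.01  ] 8.01027372114583e-05 [0.4607 0.2349 0.038 ] [  0.0217 -34.4434  20.099    4.3611   0.3374  -0.0057]
[-0.1825 -0.3502 -0.0835] [-0.148   0.5685 -0.0063] 0.0003103759198369086 [0.4607 0.2348 0.0379] [  0.0144 -34.395   20.0421   4.3534   0.3368  -0.0072]
[ 0.578  -1.2993  0.1825] [-0.0949  0.5521  0.0366] 0.0003633165445192988 [0.4607 0.2348 0.0379] [  0.0091 -34.3501  20.006    4.3486   0.3354  -0.0074]
270 ...............................#####............##.....
276 ...............................##############...##.....
282 ..............................####################.....
288 ............................#..########################
294 ...........................####.......#################
300 .............................#################..###....
306 ...........###.........................................
312 ..........####............#.####..#....................
318 ............................###########..............##
324 ............................################........###
FK [0.4607 0.2348 0.0379]
```

>>> {"method": "drive_tool", "body": {
  "plan": [
    [[-0.02, 0, -0.0035], [0, 0, 0], 0],
    [[-0.04, 0, -0.007], [0, 0, 0], 0],
    [[-0.06, 0, -0.0105], [0, 0, 0], 0],
    [[-0.08, 0, -0.014], [0, 0, 0], 0],
    [[-0.1, 0, -0.0175], [0, 0, 0], 0],
    [[-0.1, 0, -0.0175], [0, 0, 0], 0]
  ]
}}

```text
clock: 8.82
tool_pos: [0.4622, 0.2366, 0.1434]
orientation: [-178.8, 79.7, 6.2]
force: [1.2, 0.5, 0.7]
opening: 0.0003
```

Run:
```python
from kin import *
a=ctrl.snapshot("side");o,t,R=tool();print(t,proj("side",t),o["opening"],o["force"])
G=[.458,.235,.036];print("G",proj("side",G))
cv2.imwrite("pics/s5.png",cv2.resize(a[170:340,180:360],None,fx=4,fy=3.5,interpolation=cv2.INTER_CUBIC))
```

```text
[0.4615 0.2359 0.1414] [[271.4838 267.0797]] 0.0005067709771243911 [-0.1667  0.1805 -0.784 ]
G [[272.2964 297.2689]]
```

View pics/s5.png

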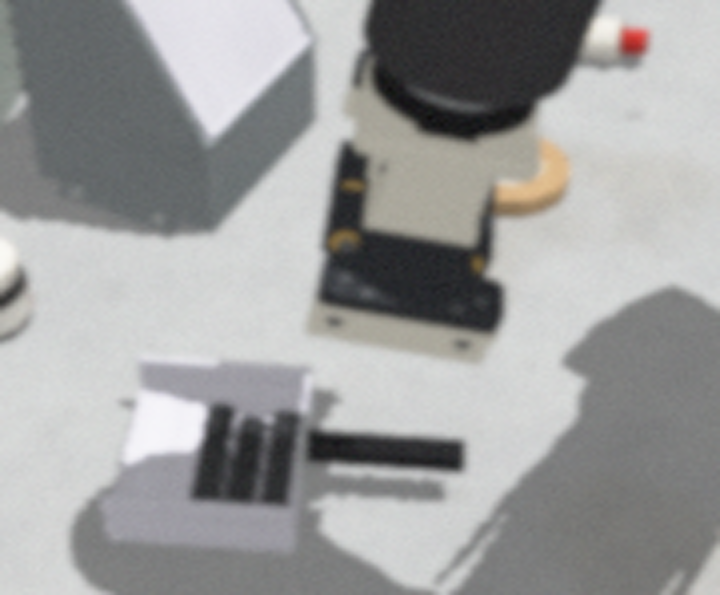

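Run:
```python
from kin import *
print(proj("side",[[.449,.333,.206],[.488,.333,.2],[.41,.333,.213]]),"seen 280,267; 257,264; 302,272")
# handle ends: side (313,445)->(463,455) scaled ; top from zoom
for s,t in(((180+313/4,170+445/3.5),(120+158/3,110+320/3)),((180+463/4,170+455/3.5),(120+165/3,110+402/3))):
    print(s,t,tri(s,t))
q=[180+107/4.,0]
# pan back corners: side near-right top (300,510), far-right top (308,368)
print("near back top",tri((180+300/4,170+497/3.5),(120+107/3,110+319/3)))
print("far back top",tri((180+308/4,170+368/3.5),(120+212/3,110+310/3)))
```

```text
[[269.9205 286.093 ]
 [248.643  284.7561]
 [291.8934 287.1184]] seen 280,267; 257,264; 302,272
(258.25, 297.1428571428571) (172.66666666666666, 216.66666666666669) [0.4891 0.2406 0.0357]
(295.75, 300.0) (175.0, 244.0) [0.4038 0.2318 0.0359]
near back top [0.4873 0.2907 0.0522]
far back top [0.502  0.1831 0.0405]
```

Run:
```python
from kin import *
print("open near tip pred",proj("side",[[.4608,.279,.1386],[.4608,.30,.1386],[.4608,.235,.1386]]),"seen tip bottom (273.6,279.6)")
# if depth along z unknown, which z gives seen row at y=.279..0.30
for y in(.279,.29,.3):
    print(y,[ (z,proj("side",[.4608,y,z])[0].round(1)) for z in(.139,.15,.16,.17,.18)])
```

```text
open near tip pred [[268.2358 284.407 ]
 [266.388  292.9467]
 [271.8611 267.6526]] seen tip bottom (273.6,279.6)
0.279 [(0.139, array([268.2, 284.3])), (0.15, array([268.3, 280.8])), (0.16, array([268.4, 277.6])), (0.17, array([268.4, 274.4])), (0.18, array([268.5, 271.1]))]
0.29 [(0.139, array([267.3, 288.7])), (0.15, array([267.3, 285.3])), (0.16, array([267.4, 282.1])), (0.17, array([267.4, 278.8])), (0.18, array([267.5, 275.5]))]
0.3 [(0.139, array([266.4, 292.8])), (0.15, array([266.4, 289.4])), (0.16, array([266.5, 286.2])), (0.17, array([266.5, 282.9])), (0.18, array([266.6, 279.6]))]
```

The scoop triangulates correctly: handle ends at z = 0.036. In the earlier crop the open fingertip showed about 6 px right and 5–10 px above its prediction from tool_pos, so the reported TCP may be off by around 20 mm, with the tips passing over the handle. I'll check by touching bare table beside the scoop with the shut fingertips.

Run:
```python
from kin import *
R=Rt(4.9,10)
for z in(.14,.03): go(np.array([.462,.125,z])-OFF*R[:,0],4.9,10)
```

```text
clock 8.87 TCP [0.4615 0.2359 0.1414] grasp [0.4582 0.2356 0.1599] F [-0.1667  0.1805 -0.784 ] open 0.0005067709771243911 j [ 55.0691   2.0758 -35.5981  10.68   -46.1489  32.8449]
shift [-0.0005  0.1106  0.0091] turn [-0.01 -0.16  0.17] rows 2.6608565944086298
clock 8.87 TCP [0.4615 0.2359 0.1414] grasp [0.4582 0.2356 0.1599] F [-0.1667  0.1805 -0.784 ] open 0.0005067709771243911 j [ 55.0691   2.0758 -35.5981  10.68   -46.1489  32.8449]
shift [0.1077 0.1109 0.0285] turn [-0.01 -0.16  0.17] rows 3.7702670130491436
```

>>> {"method": "drive_tool", "body": {
  "plan": [
    [[0, 0.037, 0.003], [0, 0, 0], 0],
    [[0, 0.074, 0.006], [0, 0, 0], 0],
    [[0, 0.111, 0.009], [0, 0, 0], 0],
    [[0.036, 0.111, 0.016], [0, 0, 0], 0],
    [[0.072, 0.111, 0.022], [0, 0, 0], 0],
    [[0.1, 0.111, 0.027], [0, 0, 0], 0],
    [[0.107, 0.111, 0.0285], [0, 0, 0], 0],
    [[0.112, 0.111, 0.029], [0, 0, 0], 0],
    [[0.117, 0.111, 0.03], [0, 0, 0], 0],
    [[0.12, 0.111, 0.0305], [0, 0, 0], 0],
    [[0.12, 0.111, 0.0305], [0, 0, 0], 0],
    [[0.12, 0.111, 0.0305], [0, 0, 0], 0]
  ]
}}

```text
clock: 9.87
tool_pos: [0.4625, 0.1253, 0.0181]
orientation: [-178.9, 79.8, 6.0]
force: [0.5, 0.3, -0.0]
opening: 0.0004
```

Run:
```python
from kin import *
o,t,R=tool();print(t,o["force"],o["clock"])
a=ctrl.snapshot("side");b=ctrl.snapshot("top")
print(proj("side",t),proj("top",t))
cv2.imwrite("pics/m6.png",np.hstack([cv2.resize(a[180:320,200:340],None,fx=2.8,fy=2.8),cv2.resize(b[150:290,140:280],None,fx=2.8,fy=2.8)]))
```

```text
[0.4625 0.1253 0.0181] [ 0.5309  0.2678 -0.0015] 9.8667
[[277.5457 265.4503]] [[209.3296 224.8557]]
```

>>> {"method": "drive_tool", "body": {
  "plan": [
    [[0.003, 0, 0.0005], [0, 0, 0], 0],
    [[0.006, 0, 0.001], [0, 0, 0], 0],
    [[0.009, 0, 0.0015], [0, 0, 0], 0],
    [[0.012, 0, 0.002], [0, 0, 0], 0],
    [[0.012, 0, 0.002], [0, 0, 0], 0]
  ]
}}

```text
clock: 10.38
tool_pos: [0.4624, 0.1251, 0.0054]
orientation: [-179.0, 79.8, 5.9]
force: [-0.2, -1.0, 0.2]
opening: 0.0005
```

>>> {"method": "drive_tool", "body": {
  "plan": [
    [[0.002, 0, 0.0005], [0, 0, 0], 0],
    [[0.004, 0, 0.0005], [0, 0, 0], 0],
    [[0.006, 0, 0.001], [0, 0, 0], 0],
    [[0.006, 0, 0.001], [0, 0, 0], 0]
  ]
}}

```text
clock: 10.72
tool_pos: [0.4622, 0.1249, -0.0011]
orientation: [-179.1, 79.9, 5.8]
force: [-0.0, -0.3, -0.6]
opening: 0.0003
```

>>> {"method": "drive_tool", "body": {
  "plan": [
    [[0.002, 0, 0.0005], [0, 0, 0], 0],
    [[0.004, 0, 0.0005], [0, 0, 0], 0],
    [[0.004, 0, 0.0005], [0, 0, 0], 0]
  ]
}}

```text
clock: 10.97
tool_pos: [0.4622, 0.1247, -0.0056]
orientation: [-179.3, 79.9, 5.7]
force: [-0.6, -0.0, 0.5]
opening: 0.0006
```

No contact at a reported z of −5.6 mm, so the bias is real. Continuing.

>>> {"method": "drive_tool", "body": {
  "plan": [
    [[0.003, 0, 0.0005], [0, 0, 0], 0],
    [[0.006, 0, 0.001], [0, 0, 0], 0],
    [[0.006, 0, 0.001], [0, 0, 0], 0]
  ]
}}

```text
clock: 11.22
tool_pos: [0.4619, 0.1244, -0.0123]
orientation: [-179.5, 79.9, 5.5]
force: [-0.3, -0.1, 0.1]
opening: 0.0006
```

>>> {"method": "drive_tool", "body": {
  "plan": [
    [[0.002, 0, 0.0005], [0, 0, 0], 0],
    [[0.004, 0, 0.001], [0, 0, 0], 0],
    [[0.004, 0, 0.001], [0, 0, 0], 0]
  ]
}}

```text
clock: 11.47
tool_pos: [0.4613, 0.1241, -0.0169]
orientation: [-179.6, 80.0, 5.3]
force: [-1.0, 0.4, 0.1]
opening: 0.0003
```

>>> {"method": "drive_tool", "body": {
  "plan": [
    [[0.002, 0, 0.0005], [0, 0, 0], 0],
    [[0.004, 0, 0.001], [0, 0, 0], 0],
    [[0.004, 0, 0.001], [0, 0, 0], 0]
  ]
}}

```text
clock: 11.72
tool_pos: [0.4608, 0.1238, -0.0214]
orientation: [-179.7, 80.0, 5.2]
force: [1.3, -1.0, 0.4]
opening: 0.0001
```

>>> {"method": "drive_tool", "body": {
  "plan": [
    [[0.002, 0, 0.0005], [0, 0, 0], 0],
    [[0.004, 0, 0.001], [0, 0, 0], 0],
    [[0.004, 0, 0.001], [0, 0, 0], 0]
  ]
}}

```text
clock: 11.97
tool_pos: [0.4602, 0.1235, -0.0259]
orientation: [-179.9, 80.0, 5.1]
force: [0.3, -0.4, -0.4]
opening: 0.0006
```

>>> {"method": "drive_tool", "body": {
  "plan": [
    [[0.002, 0, 0.0005], [0, 0, 0], 0],
    [[0.004, 0, 0.001], [0, 0, 0], 0],
    [[0.004, 0, 0.001], [0, 0, 0], 0]
  ]
}}

```text
clock: 12.22
tool_pos: [0.4605, 0.1235, -0.0293]
orientation: [-179.7, 80.2, 5.2]
force: [-0.7, 0.7, 0.4]
opening: 0.0003
```

Run:
```python
from kin import *
o,t,R=tool();print(t,o["force"],o["joint_pos"],o["tau"],fk(o["joint_pos"],P)[0])
```

```text
[ 0.4605  0.1235 -0.0293] [-0.7222  0.6783  0.4014] [ 41.0787  13.1458 -58.2177  28.4838 -12.0817  26.2882] [ -0.0254 -32.5365  13.7366   2.2423   0.3896  -0.0366] [ 0.4605  0.1235 -0.0292]
```

View pics/m6.png

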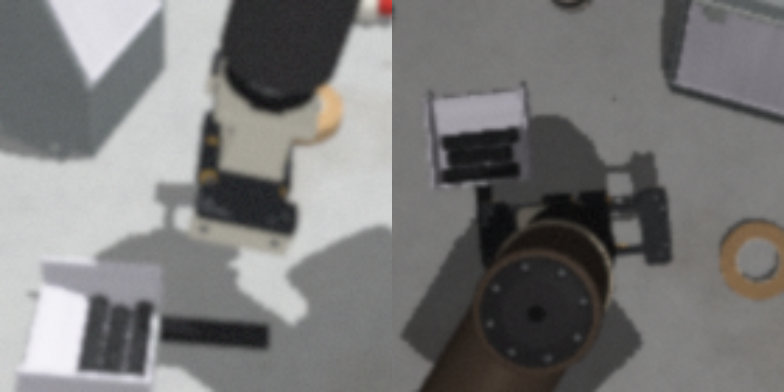

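Run:
```python
from kin import *
q,t,e=S[1];t=np.array(t);R=E_("xyz",e).as_matrix()
for s in(-1,1):
  for a in(0,-.019,-.047-.019):
    print(s,a,proj("side",[t+s*w*R[:,1]+a*R[:,0] for w in(.044,.055,.065)]).round(1).tolist())
print("seen near tip 307,283  far tip ~309,236")
# solve translation along tool axes that explains the two seen tips (far: +y tool, near: -y tool)
seen=np.array([[307,283],[309,236.5]])
r=least_squares(lambda d:(proj("side",[t+R@(d[:3]+[0,-d[3],0]),t+R@(d[:3]+[0,d[3],0])])-seen).ravel(),[0,0,0,.05]);print(r.x,r.fun)
```

```text
-1 0 [[292.6, 287.1], [292.3, 292.5], [291.9, 297.5]]
-1 -0.019 [[300.0, 282.4], [299.7, 287.8], [299.5, 292.9]]
-1 -0.066 [[319.4, 270.0], [319.4, 275.6], [319.4, 280.7]]
1 0 [[295.3, 248.4], [295.6, 244.0], [295.9, 240.2]]
1 -0.019 [[302.0, 243.5], [302.2, 239.2], [302.4, 235.3]]
1 -0.066 [[319.5, 230.8], [319.5, 226.4], [319.6, 222.6]]
seen near tip 307,283  far tip ~309,236
[-0.3071 -0.3051 -0.2318  0.015 ] [ 0.2077  0.007  -0.2348 -0.0079]
```

The tip positions in the earlier open-gripper view also put the fingertips about 35 mm short of the reported TCP along the tool axis. I'll redo the table touch with the tool vertical, which keeps joint 3 off its limit, to get the exact shortfall.

Run:
```python
from kin import *
def gt(T,y,ti): go(np.array(T)-OFF*Rt(y,ti)[:,0],y,ti)
gt([.475,.123,-.022],4.9,0)
for d in(.03,.035,.04,.045,.05):
    print(d,[ (ti,[x.round(0).tolist() for x in ik(np.array([.458,.235,.036])+(.019+d)*Rt(4.9,ti)[:,0],Rt(4.9,ti),n=8)]) for ti in(0,5)])
```

```text
clock 12.22 TCP [ 0.4605  0.1235 -0.0293] grasp [ 0.4573  0.1232 -0.0107] F [-0.7222  0.6783  0.4014] open 0.0002938854476015181 j [ 41.0787  13.1458 -58.2177  28.4838 -12.0817  26.2882]
shift [-0.0047  0.0017 -0.0154] turn [ 0.02 -9.81  0.06] rows 0.38935337428340755
0.03 [(0, [[49.0, 19.0, -34.0, -0.0, -37.0, 46.0]]), (5, [[52.0, 17.0, -40.0, 7.0, -29.0, 37.0]])]
0.035 [(0, [[49.0, 20.0, -34.0, 0.0, -36.0, 46.0]]), (5, [[52.0, 18.0, -41.0, 8.0, -28.0, 37.0]])]
0.04 [(0, [[49.0, 20.0, -34.0, -0.0, -36.0, 46.0]]), (5, [[52.0, 18.0, -41.0, 8.0, -28.0, 37.0]])]
0.045 [(0, [[49.0, 21.0, -34.0, -0.0, -35.0, 46.0]]), (5, [[51.0, 19.0, -41.0, 8.0, -27.0, 36.0]])]
0.05 [(0, [[49.0, 21.0, -35.0, -0.0, -34.0, 46.0]]), (5, [[51.0, 19.0, -42.0, 8.0, -26.0, 36.0]])]
```

>>> {"method": "drive_tool", "body": {
  "plan": [
    [[-0.01, 0, -0.015], [0, -5, 0], 0],
    [[-0.005, 0, -0.015], [0, -9.8, 0], 0],
    [[-0.005, 0, -0.015], [0, -9.8, 0], 0],
    [[0, 0, -0.015], [0, -9.8, 0], 0],
    [[0.002, 0, -0.015], [0, -9.8, 0], 0],
    [[0.002, 0, -0.015], [0, -9.8, 0], 0]
  ]
}}

```text
clock: 12.72
tool_pos: [0.475, 0.1238, -0.0296]
orientation: [58.4, 89.9, -116.7]
force: [-1.6, 0.5, 0.3]
opening: 0.0004
```

>>> {"method": "drive_tool", "body": {
  "plan": [
    [[0.002, 0, 0], [0, 0, 0], 0],
    [[0.004, 0, 0], [0, 0, 0], 0],
    [[0.004, 0, 0], [0, 0, 0], 0]
  ]
}}

```text
clock: 12.97
tool_pos: [0.4742, 0.1228, -0.0317]
orientation: [97.2, 89.9, -77.8]
force: [-8.9, -1.9, 29.0]
opening: 0.0002
```

>>> {"method": "drive_tool", "body": {
  "plan": [
    [[0.002, 0, 0], [0, 0, 0], 0],
    [[0.004, 0, 0], [0, 0, 0], 0],
    [[0.004, 0, 0], [0, 0, 0], 0]
  ]
}}

```text
clock: 13.22
tool_pos: [0.4744, 0.1228, -0.0318]
orientation: [143.9, 89.8, -31.0]
force: [-15.4, 0.3, 53.5]
opening: 0.0005
```

Contact at a reported z of −0.031, so the real fingertips are about 30 mm short of the reported TCP. The offset from TCP to grasp point becomes 0.049. Backing off and redoing the grasp.

>>> {"method": "drive_tool", "body": {
  "plan": [
    [[-0.03, 0, 0], [0, 0, 0], 0.3],
    [[-0.07, 0, 0], [0, 0, 0], 1],
    [[-0.11, 0, 0], [0, 0, 0], 1],
    [[-0.14, 0, 0], [0, 0, 0], 1],
    [[-0.14, 0, 0], [0, 0, 0], 1]
  ]
}}

```text
clock: 13.63
tool_pos: [0.4765, 0.1239, 0.1143]
orientation: [-179.4, 89.2, 5.8]
force: [0.7, 0.7, 0.1]
opening: 0.0279
```

```bash
sed -i 's/^OFF=.*/OFF=.0495/' h.py
python3 - <<'E'
from kin import *
G=np.array([.458,.2355,.036])
for ti in(6,8,10,12):print(ti,[x.round(0).tolist() for x in ik(*pose(G,4.9,ti),n=10)])
go(G+[0,0,.09],4.9,8)
E
```

```text
6 [[52.0, 17.0, -42.0, 10.0, -27.0, 34.0]]
8 [[53.0, 16.0, -45.0, 15.0, -24.0, 29.0]]
10 [[53.0, 15.0, -49.0, 22.0, -20.0, 21.0]]
12 [[52.0, 14.0, -55.0, 35.0, -15.0, 10.0]]
clock 13.63 TCP [0.4765 0.1239 0.1143] grasp [0.4758 0.1239 0.1638] F [0.6795 0.689  0.1265] open 0.02792336950995452 j [ 37.876    6.8784 -29.2425   0.5076 -53.2314  57.0055]
shift [ 0.0374 -0.1127  0.0019] turn [0.28 7.23 0.03] rows 2.8486025133885833
```

>>> {"method": "drive_tool", "body": {
  "plan": [
    [[0, -0.038, 0.001], [0, 3.6, 0], 1],
    [[0.01, -0.076, 0.002], [0.3, 7.2, 0], 1],
    [[0.037, -0.113, 0.002], [0.3, 7.2, 0], 1],
    [[0.037, -0.113, 0.002], [0.3, 7.2, 0], 1],
    [[0.037, -0.113, 0.002], [0.3, 7.2, 0], 1],
    [[0.037, -0.113, 0.002], [0.3, 7.2, 0], 1],
    [[0.037, -0.113, 0.002], [0.3, 7.2, 0], 1],
    [[0.037, -0.113, 0.002], [0.3, 7.2, 0], 1]
  ]
}}

```text
clock: 14.3
tool_pos: [0.465, 0.2355, 0.0778]
orientation: [-179.6, 82.0, 5.2]
force: [-0.8, -0.6, 0.9]
opening: 0.0815
```

Run:
```python
from kin import *
go([.458,.2355,.036],4.9,8)
```

```text
clock 14.3 TCP [0.465  0.2355 0.0778] grasp [0.4581 0.2349 0.1268] F [-0.8261 -0.57    0.9057] open 0.08153038554590733 j [ 53.2419   7.9848 -37.8944   9.4323 -39.1415  34.5096]
shift [ 0.0899 -0.0005  0.0127] turn [-0.09  0.01  0.04] rows 2.177571004759212
```

>>> {"method": "drive_tool", "body": {
  "plan": [
    [[0.03, 0, 0.004], [0, 0, 0], 1],
    [[0.06, 0, 0.008], [0, 0, 0], 1],
    [[0.09, 0, 0.0125], [0, 0, 0], 1],
    [[0.09, 0, 0.0125], [0, 0, 0], 1],
    [[0.09, 0, 0.0125], [0, 0, 0], 0.4],
    [[0.09, 0, 0.0125], [0, 0, 0], 0],
    [[0.09, 0, 0.0125], [0, 0, 0], 0],
    [[0.09, 0, 0.0125], [0, 0, 0], 0],
    [[0.09, 0, 0.0125], [0, 0, 0], 0],
    [[0.09, 0, 0.0125], [0, 0, 0], 0],
    [[0.09, 0, 0.0125], [0, 0, 0], 0],
    [[0.09, 0, 0.0125], [0, 0, 0], 0],
    [[0.09, 0, 0.0125], [0, 0, 0], 0],
    [[0.09, 0, 0.0125], [0, 0, 0], 0],
    [[0.09, 0, 0.0125], [0, 0, 0], 0],
    [[0.09, 0, 0.0125], [0, 0, 0], 0],
    [[0.09, 0, 0.0125], [0, 0, 0], 0],
    [[0.09, 0, 0.0125], [0, 0, 0], 0],
    [[0.09, 0, 0.0125], [0, 0, 0], 0]
  ]
}}

```text
clock: 15.88
tool_pos: [0.4652, 0.2357, -0.0131]
orientation: [-179.6, 82.0, 5.2]
force: [0.5, 1.4, -1.0]
opening: 0.0158
```

Run:
```python
from kin import *
go([.458,.2355,.036+.10],4.9,8)
```

```text
clock 15.88 TCP [ 0.4652  0.2357 -0.0131] grasp [0.4583 0.2351 0.0359] F [ 0.4969  1.3513 -0.9639] open 0.0158257868168974 j [ 52.7387  16.0804 -45.4157  14.7419 -23.7881  28.8227]
shift [-0.0992 -0.0005 -0.0136] turn [-0.08  0.    0.04] rows 2.400274499491349
```

Gripped at 15.8 mm, the handle's width. Lifting smoothly.

>>> {"method": "drive_tool", "body": {
  "plan": [
    [[-0.003, 0, -0.0004], [0, 0, 0], 0],
    [[-0.009, 0, -0.001], [0, 0, 0], 0],
    [[-0.018, 0, -0.0025], [0, 0, 0], 0],
    [[-0.03, 0, -0.004], [0, 0, 0], 0],
    [[-0.045, 0, -0.006], [0, 0, 0], 0],
    [[-0.06, 0, -0.008], [0, 0, 0], 0],
    [[-0.075, 0, -0.01], [0, 0, 0], 0],
    [[-0.088, 0, -0.012], [0, 0, 0], 0],
    [[-0.097, 0, -0.0135], [0, 0, 0], 0],
    [[-0.103, 0, -0.0145], [0, 0, 0], 0],
    [[-0.105, 0, -0.0147], [0, 0, 0], 0],
    [[-0.105, 0, -0.0147], [0, 0, 0], 0]
  ]
}}

```text
clock: 16.88
tool_pos: [0.4649, 0.2355, 0.0932]
orientation: [-179.5, 82.0, 5.3]
force: [-0.2, -0.7, -3.5]
opening: 0.0156
```

Run:
```python
from kin import *
HOl=hgrasp(-.14,.16,0,-.09);print(HOl,HO)
go(HOl,HY,8);print([x.round(0).tolist() for x in ik(*pose(HOl,HY,8),n=10)])
a=ctrl.snapshot("side");o,t,R=tool()
cv2.imwrite("pics/s7.png",cv2.resize(a[170:340,170:350],None,fx=4,fy=3.5,interpolation=cv2.INTER_CUBIC))
# expected positions of pan corners if held level
g=t-OFF*R[:,0];c=Ro.from_euler("z",4.9,degrees=True)
for p in([-.055,.056,.047],[-.055,-.056,.047],[.05,.056,.047],[.05,-.056,.047],[-.147,0,.036]):
    q=proj("side",g+c.apply(np.array(p)-[-.09,0,.036]))[0];print(p,((q-[170,170])*[4,3.5]).round())
```

```text
[0.381  0.0073 0.179 ] [ 0.6508 -0.0675  0.    ]
clock 16.88 TCP [0.4649 0.2355 0.0932] grasp [0.4581 0.2348 0.1422] F [-0.1881 -0.7423 -3.509 ] open 0.015555579747716864 j [ 53.2632   6.8243 -36.6207   8.9556 -41.5287  35.088 ]
shift [-0.0501  0.2227  0.0902] turn [20.1   0.02  2.9 ] rows 5.886041071512301
[[38.0, -11.0, -48.0, 9.0, -49.0, 31.0]]
[-0.055, 0.056, 0.047] [334. 398.]
[-0.055, -0.056, 0.047] [358. 254.]
[0.05, 0.056, 0.047] [126. 382.]
[0.05, -0.056, 0.047] [171. 241.]
[-0.147, 0, 0.036] [522. 347.]
```

View pics/s7.png

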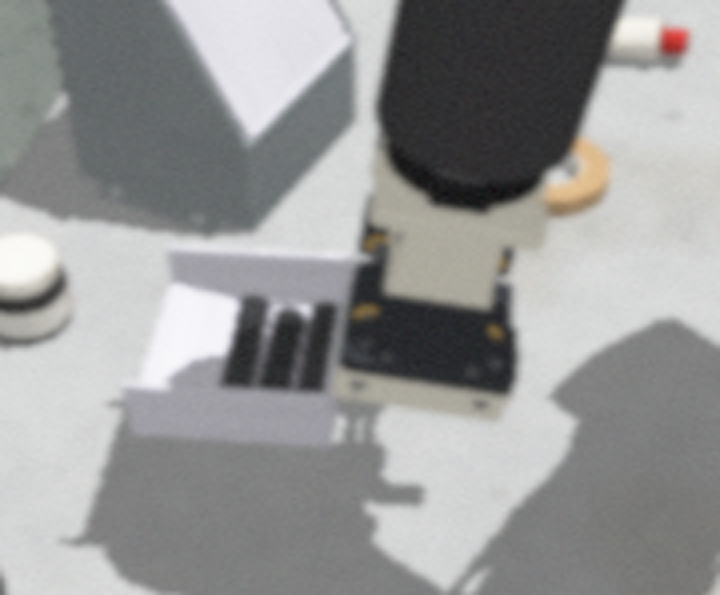

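The scoop is lifted nearly level, its corners within about 2 px of prediction with a 1–3° nose droop, and all three sleeves are in it at (245–320,340). Carrying it in front of the hopper.

>>> {"method": "drive_tool", "body": {
  "plan": [
    [[-0.001, 0.003, 0.001], [0.3, 0, 0], 0],
    [[-0.004, 0.011, 0.005], [1, 0, 0.15], 0],
    [[-0.008, 0.025, 0.011], [2.3, 0, 0.3], 0],
    [[-0.012, 0.043, 0.018], [4, 0, 0.6], 0],
    [[-0.017, 0.064, 0.026], [6, 0, 0.9], 0],
    [[-0.022, 0.086, 0.035], [8, 0, 1.2], 0],
    [[-0.027, 0.108, 0.044], [10, 0, 1.5], 0],
    [[-0.032, 0.13, 0.053], [12, 0, 1.8], 0],
    [[-0.037, 0.152, 0.062], [14, 0, 2.1], 0],
    [[-0.041, 0.173, 0.07], [16, 0, 2.4], 0],
    [[-0.045, 0.192, 0.078], [17.7, 0, 2.6], 0],
    [[-0.048, 0.207, 0.084], [19, 0, 2.8], 0],
    [[-0.05, 0.218, 0.088], [19.8, 0, 2.9], 0],
    [[-0.05, 0.223, 0.09], [20.1, 0, 2.9], 0],
    [[-0.05, 0.223, 0.09], [20.1, 0, 2.9], 0],
    [[-0.05, 0.223, 0.09], [20.1, 0, 2.9], 0]
  ]
}}

```text
clock: 18.27
tool_pos: [0.3878, 0.0049, 0.1295]
orientation: [179.8, 82.0, -15.7]
force: [1.1, 0.0, -3.5]
opening: 0.0158
```

Run:
```python
from kin import *
go(hgrasp(-.14,.16,0,-.09),HY,8)
b=ctrl.snapshot("top");a=ctrl.snapshot("side")
cv2.imwrite("pics/m8.png",np.hstack([cv2.resize(a[90:260,170:330],None,fx=2.5,fy=2.5),cv2.resize(b[110:280,210:370],None,fx=2.5,fy=2.5)]))
o,t,R=tool();g=t-OFF*R[:,0];c=Ro.from_euler("z",HY,degrees=True)
for p in([.05,.056,.047],[.05,-.056,.047],[-.055,.056,.047],[-.055,-.056,.047]):
    X=g+c.apply(np.array(p)-[-.09,0,.036]);print(p,((proj("side",X)[0]-[170,90])*2.5).round(),((proj("top",X)[0]-[210,110])*2.5+[400,0]).round())
for X in([-.075,.079,.094],[-.075,-.079,.094],[-.005,.079,.235],[-.005,-.079,.235]):
    X=HO+c.apply(X);print("H",((proj("side",X)[0]-[170,90])*2.5).round(),((proj("top",X)[0]-[210,110])*2.5+[400,0]).round())
```

```text
clock 18.27 TCP [0.3878 0.0049 0.1295] grasp [0.3812 0.0067 0.1786] F [ 1.1448  0.0355 -3.4525] open 0.015832532018123423 j [ 38.1267 -10.9561 -47.6312   8.5502 -48.9144  30.9675]
shift [-0.0005 -0.0005  0.0003] turn [-0.03  0.02 -0.03] rows 0.0179884598544099
[0.05, 0.056, 0.047] [221. 237.] [474. 223.]
[0.05, -0.056, 0.047] [267. 181.] [570. 249.]
[-0.055, 0.056, 0.047] [319. 267.] [449. 313.]
[-0.055, -0.056, 0.047] [360. 205.] [545. 340.]
H [158. 304.] [472. 174.]
H [224. 224.] [596. 208.]
H [ 90. 177.] [486.  96.]
H [167. 106.] [625. 134.]
```

View pics/m8.png

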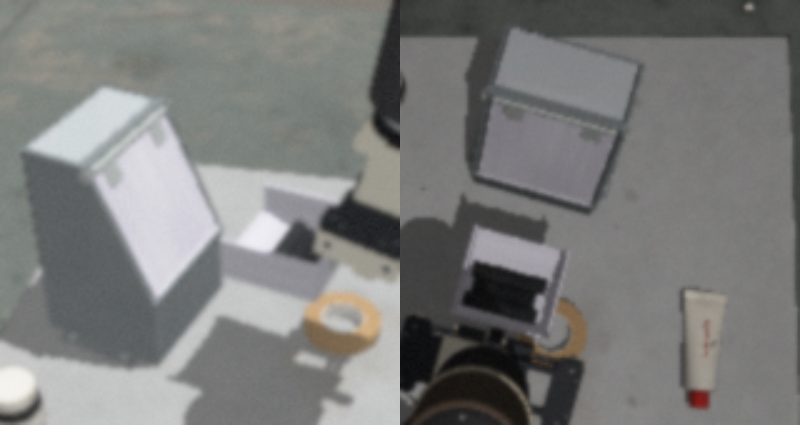

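Views used so far: 11. Top crop: scoop front corners at (476,228) and (567,250), predicted (474,223) and (570,249). Sill ends at (475,178) and (592,209), middle within about 1 px of the model. The scoop is centred, so I'll compute the insertion and the tip.

```bash
cat > path.py <<'E'
from kin import *
def rel(seq,yaw=HY,t0=8,gx=-.09):
    o,t,R=tool();print(o["clock"],t)
    q=o["joint_pos"]
    for (lx,lz,th) in seq:
        T,Rn=pose(hgrasp(lx,lz,th,gx),yaw,t0-th);d=R.T@(T-t);w=Ro.from_matrix(R.T@Rn).as_rotvec(degrees=True)
        s=ik(T,Rn,q0=q);q=s[0] if s else q
        print([d.round(4).tolist(),w.round(1).tolist(),0], q.round(0).tolist() if s else "NOIK")
E
python3 - <<'E'
from path import *
rel([(-.14,.135,0),(-.06,.135,0),(-.03,.135,0),(.006,.135,0)])
rel([(.006,.135,0)]+[(.006-.011*i/7,.135+.005*i/7,47*i/7) for i in range(1,8)])
E
```

```text
18.3667 [0.388  0.0054 0.1294]
[[0.0242, 0.0, 0.0038], [0.0, 0.0, -0.0], 0] [38.0, -9.0, -50.0, 9.0, -44.0, 30.0]
[[0.0352, 0.0001, -0.0754], [0.0, 0.0, -0.0], 0] [28.0, 0.0, -42.0, 8.0, -43.0, 41.0]
[[0.0394, 0.0001, -0.1052], [0.0, 0.0, -0.0], 0] [25.0, 3.0, -39.0, 8.0, -43.0, 45.0]
[[0.0444, 0.0001, -0.1408], [0.0, 0.0, -0.0], 0] [21.0, 6.0, -34.0, 7.0, -43.0, 48.0]
18.3667 [0.388  0.0054 0.1294]
[[0.0444, 0.0001, -0.1408], [0.0, 0.0, -0.0], 0] [21.0, 6.0, -34.0, 7.0, -43.0, 48.0]
[[0.0275, 0.0001, -0.139], [0.0, -6.7, -0.1], 0] [18.0, 9.0, -25.0, 1.0, -54.0, 56.0]
[[0.0106, 0.0001, -0.139], [0.0, -13.4, -0.1], 0] [16.0, 13.0, -17.0, -3.0, -65.0, 60.0]
[[-0.0059, 0.0001, -0.1409], [0.0, -20.1, -0.1], 0] [13.0, 16.0, -10.0, -6.0, -75.0, 63.0]
[[-0.022, 0.0001, -0.1445], [0.0, -26.8, -0.1], 0] [11.0, 20.0, -2.0, -8.0, -84.0, 66.0]
[[-0.0373, 0.0002, -0.15], [0.0, -33.5, -0.1], 0] [9.0, 25.0, 5.0, -10.0, -94.0, 67.0]
[[-0.0518, 0.0002, -0.157], [0.0, -40.2, -0.1], 0] [7.0, 29.0, 12.0, -12.0, -103.0, 68.0]
[[-0.0651, 0.0002, -0.1656], [0.0, -47.0, -0.1], 0] [6.0, 34.0, 19.0, -14.0, -112.0, 68.0]
```

>>> {"method": "drive_tool", "body": {
  "plan": [
    [[0.005, 0, 0], [0, 0, 0], 0],
    [[0.015, 0, -0.004], [0, 0, 0], 0],
    [[0.026, 0, -0.012], [0, 0, 0], 0],
    [[0.029, 0, -0.024], [0, 0, 0], 0],
    [[0.031, 0, -0.038], [0, 0, 0], 0],
    [[0.033, 0, -0.052], [0, 0, 0], 0],
    [[0.035, 0, -0.064], [0, 0, 0], 0],
    [[0.036, 0, -0.074], [0, 0, 0], 0],
    [[0.037, 0, -0.082], [0, 0, 0], 0],
    [[0.038, 0, -0.09], [0, 0, 0], 0],
    [[0.039, 0, -0.098], [0, 0, 0], 0],
    [[0.04, 0, -0.106], [0, 0, 0], 0],
    [[0.041, 0, -0.113], [0, 0, 0], 0],
    [[0.042, 0, -0.12], [0, 0, 0], 0],
    [[0.043, 0, -0.127], [0, 0, 0], 0],
    [[0.044, 0, -0.133], [0, 0, 0], 0],
    [[0.0445, 0, -0.138], [0, 0, 0], 0],
    [[0.0445, 0, -0.141], [0, 0, 0], 0],
    [[0.0445, 0, -0.141], [0, 0, 0], 0],
    [[0.0445, 0, -0.141], [0, 0, 0], 0]
  ]
}}

```text
clock: 20.03
tool_pos: [0.5283, -0.0337, 0.1048]
orientation: [179.5, 82.1, -16.0]
force: [-3.4, 1.1, -3.7]
opening: 0.0159
```

Run:
```python
from path import *
o=ctrl.get_obs();print(o["force"],o["opening"],o["orientation"])
rel([(.006-.011*i/7,.135+.005*i/7,47*i/7) for i in range(1,8)])
a=ctrl.snapshot("side");b=ctrl.snapshot("top")
cv2.imwrite("pics/a9.png",a);cv2.imwrite("pics/b9.png",b)
```

```text
[-3.4232  1.1086 -3.7311] 0.01593329390267186 [179.5437  82.0626 -15.951 ]
20.0333 [ 0.5283 -0.0337  0.1048]
[[-0.0171, -0.0001, 0.0019], [0.0, -6.7, -0.1], 0] [18.0, 9.0, -25.0, 1.0, -54.0, 56.0]
[[-0.034, -0.0001, 0.0018], [0.0, -13.4, -0.1], 0] [16.0, 13.0, -17.0, -3.0, -65.0, 60.0]
[[-0.0505, -0.0001, -0.0], [-0.0, -20.1, -0.1], 0] [13.0, 16.0, -10.0, -6.0, -75.0, 63.0]
[[-0.0666, -0.0, -0.0037], [-0.0, -26.8, -0.1], 0] [11.0, 20.0, -2.0, -8.0, -84.0, 66.0]
[[-0.0819, -0.0, -0.0091], [-0.0, -33.5, -0.1], 0] [9.0, 25.0, 5.0, -10.0, -94.0, 67.0]
[[-0.0964, -0.0, -0.0162], [-0.0, -40.2, -0.1], 0] [7.0, 29.0, 12.0, -12.0, -103.0, 68.0]
[[-0.1097, 0.0, -0.0247], [-0.0, -46.9, -0.1], 0] [6.0, 34.0, 19.0, -14.0, -112.0, 68.0]
```

The push force along the hopper axis is about 3.6 N with no vertical load, matching the flap spring held open. Now tipping, then holding.

>>> {"method": "drive_tool", "body": {
  "plan": [
    [[0, 0, 0], [0, 0, 0], 0],
    [[0, 0, 0], [0, 0, 0], 0],
    [[-0.017, 0, 0.002], [0, -6.7, -0.1], 0],
    [[-0.034, 0, 0.002], [0, -13.4, -0.1], 0],
    [[-0.05, 0, 0], [0, -20.1, -0.1], 0],
    [[-0.067, 0, -0.004], [0, -26.8, -0.1], 0],
    [[-0.082, 0, -0.009], [0, -33.5, -0.1], 0],
    [[-0.096, 0, -0.016], [0, -40.2, -0.1], 0],
    [[-0.11, 0, -0.025], [0, -47, -0.1], 0],
    [[-0.11, 0, -0.025], [0, -47, -0.1], 0],
    [[-0.11, 0, -0.025], [0, -47, -0.1], 0],
    [[-0.11, 0, -0.025], [0, -47, -0.1], 0],
    [[-0.11, 0, -0.025], [0, -47, -0.1], 0],
    [[-0.11, 0, -0.025], [0, -47, -0.1], 0],
    [[-0.11, 0, -0.025], [0, -47, -0.1], 0],
    [[-0.11, 0, -0.025], [0, -47, -0.1], 0]
  ]
}}

```text
clock: 21.47
tool_pos: [0.5371, -0.0358, 0.2193]
orientation: [-0.2, 51.2, 164.4]
force: [-1.9, 0.8, -0.4]
opening: 0.0159
```

Run:
```python
from path import *
o=ctrl.get_obs();print(o["force"],o["moment"],o["opening"],o["joint_pos"])
rel([(-.005,.14,47)])
a=ctrl.snapshot("side");print("side",[(np.round(d["pixel"]),round(d["confidence"],2),int(d["pixels"].sum())) for d in ctrl.cut_out("side","sleeve_1")])
b=ctrl.snapshot("top");print("top",[(np.round(d["pixel"]),round(d["confidence"],2),int(d["pixels"].sum())) for d in ctrl.cut_out("top","sleeve_1")])
cv2.imwrite("pics/a10.png",a);cv2.imwrite("pics/b10.png",b)
```

```text
[-1.8598  0.8342 -0.4315] [-0.48   -1.6482 -0.1136] 0.015857799282015 [   5.9652   33.5514   19.1064  -14.3617 -111.7592   67.6392]
21.4667 [ 0.5371 -0.0358  0.2193]
[[0.0017, 0.0002, -0.0017], [0.1, -0.2, 0.1], 0] [6.0, 34.0, 19.0, -14.0, -112.0, 68.0]
side []
top [(array([275., 246.]), 0.57, 335)]
```

The vertical load dropped more than the sleeves weigh, so this needs a look. It is my 12th and last view, combining both cameras.

Run:
```python
import cv2,numpy as np
a=cv2.imread("pics/a10.png");b=cv2.imread("pics/b10.png")
cv2.imwrite("pics/m10.png",np.hstack([cv2.resize(a[100:245,170:300],None,fx=4,fy=4,interpolation=cv2.INTER_CUBIC)[:560,:440],cv2.resize(b[115:285,220:340],None,fx=3,fy=3.294,interpolation=cv2.INTER_CUBIC)[:560]]))
```

```text
(no output)
```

View pics/m10.png

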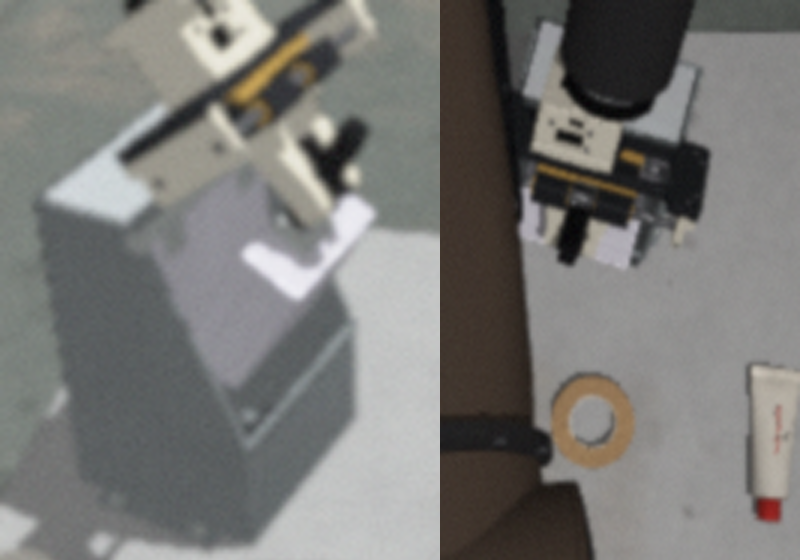

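Picture: the flap is open inward, the scoop is tipped inside the mouth with its back wall at (310,260), and the gripper body is clear above the roof edge. No sleeve shows. I'll tip a little further with a small wiggle so nothing stays in the pan.

Run:
```python
from path import *
rel([(-.005,.145,47),(-.005,.147,54),(-.012,.147,54)])
```

```text
21.6667 [ 0.5373 -0.0359  0.2181]
[[-0.003, 0.0002, 0.0024], [0.1, -0.0, 0.0], 0] [6.0, 34.0, 19.0, -14.0, -112.0, 67.0]
[[-0.0212, 0.0002, 0.004], [0.1, -7.0, 0.0], 0] [5.0, 39.0, 27.0, -17.0, -122.0, 67.0]
[[-0.0168, 0.0002, 0.0094], [0.1, -7.0, 0.0], 0] [5.0, 38.0, 26.0, -17.0, -121.0, 67.0]
```

>>> {"method": "drive_tool", "body": {
  "plan": [
    [[-0.003, 0, 0.0025], [0, 0, 0], 0],
    [[-0.012, 0, 0.003], [0, -3.5, 0], 0],
    [[-0.021, 0, 0.004], [0, -7, 0], 0],
    [[-0.021, 0, 0.004], [0, -7, 0], 0],
    [[-0.017, 0, 0.0095], [0, -7, 0], 0],
    [[-0.021, 0, 0.004], [0, -7, 0], 0],
    [[-0.017, 0, 0.0095], [0, -7, 0], 0],
    [[-0.021, 0, 0.004], [0, -7, 0], 0],
    [[-0.021, 0, 0.004], [0, -7, 0], 0],
    [[-0.021, 0, 0.004], [0, -7, 0], 0]
  ]
}}

```text
clock: 22.5
tool_pos: [0.5466, -0.0385, 0.2374]
orientation: [-0.1, 44.1, 164.5]
force: [-1.5, -0.2, -2.2]
opening: 0.016
```

Run:
```python
from path import *
o=ctrl.get_obs();print(o["force"],o["moment"],o["opening"])
# where would the sleeves be seen in the pan? sample darkness of pan area vs model in the top camera
rel([(-.01,.15,54),(-.05,.17,47),(-.1,.19,40),(-.16,.2,20),(-.16,.19,0)])
```

```text
[-1.5106 -0.1756 -2.2141] [-0.8328 -2.2156  0.0536] 0.01598618688179913
22.5 [ 0.5466 -0.0385  0.2374]
[[0.0013, 0.0002, 0.0049], [0.1, -0.1, 0.0], 0] [5.0, 38.0, 27.0, -17.0, -121.0, 67.0]
[[0.0326, 0.0001, 0.0448], [0.1, 6.9, 0.0], 0] [7.0, 29.0, 14.0, -15.0, -112.0, 66.0]
[[0.0707, 0.0001, 0.0896], [0.1, 13.9, 0.0], 0] [11.0, 18.0, 3.0, -14.0, -103.0, 64.0]
[[0.1484, 0.0001, 0.1158], [0.1, 33.9, 0.1], 0] [24.0, -2.0, -22.0, -8.0, -80.0, 53.0]
[[0.1867, 0.0002, 0.0731], [0.0, 53.9, 0.1], 0] [42.0, -16.0, -46.0, 8.0, -55.0, 28.0]
```

The vertical force is now −2.2 N, which fits an empty scoop. Withdrawing gently.

>>> {"method": "drive_tool", "body": {
  "plan": [
    [[0.001, 0, 0.005], [0, 0, 0], 0],
    [[0.008, 0, 0.014], [0, 1.5, 0], 0],
    [[0.016, 0, 0.024], [0, 3.4, 0], 0],
    [[0.024, 0, 0.034], [0, 5.2, 0], 0],
    [[0.0325, 0, 0.045], [0, 7, 0], 0],
    [[0.041, 0, 0.055], [0, 8.5, 0], 0],
    [[0.05, 0, 0.066], [0, 10.2, 0], 0],
    [[0.06, 0, 0.078], [0, 12, 0], 0],
    [[0.071, 0, 0.09], [0, 14, 0], 0],
    [[0.087, 0, 0.097], [0, 18, 0], 0],
    [[0.105, 0, 0.104], [0, 23, 0], 0],
    [[0.125, 0, 0.11], [0, 28, 0], 0],
    [[0.148, 0, 0.116], [0, 34, 0], 0],
    [[0.161, 0, 0.105], [0, 40, 0], 0],
    [[0.174, 0, 0.091], [0, 46, 0], 0],
    [[0.184, 0, 0.078], [0, 51, 0], 0],
    [[0.187, 0, 0.073], [0, 54, 0], 0],
    [[0.187, 0, 0.073], [0, 54, 0], 0]
  ]
}}

```text
clock: 24.0
tool_pos: [0.3647, 0.0094, 0.1579]
orientation: [-179.2, 81.8, -14.5]
force: [-0.6, -2.5, -3.3]
opening: 0.0158
```

Run:
```python
from path import *
o=ctrl.get_obs();print(o["force"],o["opening"])
for c in("top","side"):
    im=ctrl.snapshot(c);cv2.imwrite(f"pics/{c}11.png",im)
    print(c,[(np.round(d["pixel"]),round(d["confidence"],2),int(d["pixels"].sum())) for d in ctrl.cut_out(c,"sleeve_1")])
im=cv2.imread("pics/top11.png").max(2);b0=cv2.imread("pics/b9.png").max(2)
t,R=tool()[1:];g=t-OFF*R[:,0];c=Ro.from_euler("z",HY,degrees=True)
quad=lambda z:proj("top",[g+c.apply(np.array(p)-[-.09,0,.036]) for p in([.0,.05,z],[0,-.05,z],[-.045,-.05,z],[-.045,.05,z])])
m=np.zeros(im.shape,np.uint8);cv2.fillPoly(m,[quad(.01).round().astype(int)],1);print("pan px",m.sum(),"dark",((im<60)&(m>0)).sum(),"median",np.median(im[m>0]))
# hopper mouth/flap: difference against the first picture
a0=cv2.imread("pics/top0.png");d=cv2.absdiff(a0,cv2.imread("pics/top11.png")).max(2)
for r in range(120,196,5):print(r,"".join("#" if d[r,k]>30 else "." for k in range(236,310,2)))
# sleeves through roof?
go([.458,.2355,.15],4.9,8)
```

```text
[-0.6061 -2.4663 -3.3112] 0.015774497553924374
top []
side []
pan px 627 dark 0 median 120.0
120 .....................................
125 .....................................
130 .....................................
135 .....................................
140 .....................................
145 .....................................
150 .....................................
155 .....................................
160 .....................................
165 .....................................
170 .....................................
175 .....................................
180 .....................................
185 .....................................
190 .....................................
195 .....................................
clock 24.2 TCP [0.3691 0.0118 0.1609] grasp [0.3623 0.0135 0.2099] F [ 0.2492  0.328  -2.2441] open 0.015732168735791648 j [ 41.9511 -15.7718 -46.197    8.2123 -55.2999  28.153 ]
shift [ 0.0647 -0.2415 -0.0236] turn [-20.18  -0.16  -2.68] rows 6.021739700979097
```

The pan is empty (0 dark pixels) and the hopper view is unchanged from the start, so the flap is shut. Carrying the scoop back to its original free spot.

>>> {"method": "drive_tool", "body": {
  "plan": [
    [[0.001, -0.004, 0], [-0.4, 0, 0], 0],
    [[0.004, -0.015, -0.001], [-1.3, 0, -0.2], 0],
    [[0.009, -0.035, -0.003], [-3, 0, -0.4], 0],
    [[0.016, -0.06, -0.006], [-5, 0, -0.7], 0],
    [[0.024, -0.09, -0.009], [-7.5, 0, -1], 0],
    [[0.032, -0.12, -0.012], [-10, 0, -1.3], 0],
    [[0.04, -0.15, -0.015], [-12.5, 0, -1.7], 0],
    [[0.048, -0.18, -0.018], [-15, 0, -2], 0],
    [[0.056, -0.208, -0.02], [-17.5, 0, -2.3], 0],
    [[0.061, -0.227, -0.022], [-19, 0, -2.5], 0],
    [[0.064, -0.239, -0.023], [-20, 0, -2.7], 0],
    [[0.065, -0.2415, -0.0235], [-20.2, -0.2, -2.7], 0],
    [[0.065, -0.2415, -0.0235], [-20.2, -0.2, -2.7], 0],
    [[0.065, -0.2415, -0.0235], [-20.2, -0.2, -2.7], 0]
  ]
}}

```text
clock: 25.37
tool_pos: [0.4647, 0.2354, 0.1002]
orientation: [179.9, 82.1, 4.7]
force: [-0.4, -0.3, -1.7]
opening: 0.0156
```

Run:
```python
from path import *
go([.458,.2355,.045],4.9,8);go([.458,.2355,.037],4.9,8)
```

```text
clock 25.37 TCP [0.4647 0.2354 0.1002] grasp [0.4579 0.2348 0.1492] F [-0.3882 -0.334  -1.7142] open 0.015577537056132362 j [ 53.2956   6.3647 -35.9476   8.7371 -42.7723  35.3896]
shift [ 0.1033 -0.0007  0.0141] turn [-0.05  0.09 -0.03] rows 2.4995354835801242
clock 25.37 TCP [0.4647 0.2354 0.1002] grasp [0.4579 0.2348 0.1492] F [-0.3882 -0.334  -1.7142] open 0.015577537056132362 j [ 53.2956   6.3647 -35.9476   8.7371 -42.7723  35.3896]
shift [ 0.1112 -0.0007  0.0152] turn [-0.05  0.09 -0.03] rows 2.6913774246439126
```

>>> {"method": "drive_tool", "body": {
  "plan": [
    [[0.006, 0, 0.001], [0, 0, 0], 0],
    [[0.02, 0, 0.003], [0, 0, 0], 0],
    [[0.038, 0, 0.005], [0, 0, 0], 0],
    [[0.056, 0, 0.0075], [0, 0, 0], 0],
    [[0.074, 0, 0.01], [0, 0, 0], 0],
    [[0.088, 0, 0.012], [0, 0, 0], 0],
    [[0.097, 0, 0.0132], [0, 0, 0], 0],
    [[0.103, 0, 0.014], [0, 0, 0], 0],
    [[0.106, 0, 0.0145], [0, 0, 0], 0],
    [[0.109, 0, 0.015], [0, 0, 0], 0],
    [[0.111, 0, 0.0152], [0, 0, 0], 0],
    [[0.111, 0, 0.0152], [0, 0, 0], 0],
    [[0.111, 0, 0.0152], [0, 0, 0], 0]
  ]
}}

```text
clock: 26.45
tool_pos: [0.465, 0.2354, -0.0115]
orientation: [180.0, 82.1, 4.8]
force: [-2.0, -0.0, 2.1]
opening: 0.0158
```

The scoop is on the table (force sign reversed). Releasing and retreating upward.

>>> {"method": "drive_tool", "body": {
  "plan": [
    [[0, 0, 0], [0, 0, 0], 0.2],
    [[0, 0, 0], [0, 0, 0], 0.25],
    [[0, 0, 0], [0, 0, 0], 0.3],
    [[0, 0, 0], [0, 0, 0], 0.5],
    [[0, 0, 0], [0, 0, 0], 0.7],
    [[0, 0, 0], [0, 0, 0], 0.8],
    [[0, 0, 0], [0, 0, 0], 0.8],
    [[0, 0, 0], [0, 0, 0], 0.8],
    [[0, 0, 0], [0, 0, 0], 0.8],
    [[0, 0, 0], [0, 0, 0], 0.8],
    [[-0.02, 0, -0.003], [0, 0, 0], 0.8],
    [[-0.05, 0, -0.007], [0, 0, 0], 0.8],
    [[-0.08, 0, -0.011], [0, 0, 0], 0.8],
    [[-0.11, 0, -0.015], [0, 0, 0], 0.8],
    [[-0.14, 0, -0.019], [0, 0, 0], 0.8],
    [[-0.17, 0, -0.023], [0, 0, 0], 0.8],
    [[-0.17, 0, -0.023], [0, 0, 0], 0.8],
    [[-0.17, 0, -0.023], [0, 0, 0], 0.8]
  ]
}}

```text
clock: 27.95
tool_pos: [0.4651, 0.2364, 0.1621]
orientation: [-178.6, 81.9, 6.2]
force: [-0.5, -0.1, 0.2]
opening: 0.07
```

Run:
```python
from path import *
o=ctrl.get_obs();print(o["clock"],o["tool_pos"],o["force"],o["opening"])
a=ctrl.snapshot("side");a0=cv2.imread("pics/side0.png");cv2.imwrite("pics/side12.png",a)
d=cv2.absdiff(a,a0).max(2)
for r in range(266,330,4):print(r,"".join("#" if d[r,c]>40 else "." for c in range(196,306,2)))
m=ctrl.cut_out("side","scoop")[0];q=max(cv2.findContours(m["pixels"].astype(np.uint8),0,2)[0],key=cv2.contourArea);print(m["confidence"],cv2.approxPolyDP(cv2.convexHull(q),2,True)[:,0].tolist())
print("jar/tape/tube diff",[(int((d[y-15:y+15,x-18:x+18]>40).sum())) for x,y in((175,250),(307,218),(318,181))])
print("hopper diff",int((d[125:232,180:257]>40).sum()))
print([(np.round(x["pixel"]),round(x["confidence"],2),int(x["pixels"].sum())) for x in ctrl.cut_out("side","sleeve_1")])
```

```text
27.95 [0.4651 0.2364 0.1621] [-0.4782 -0.0941  0.1776] 0.06996437677731245
266 .......................................................
270 ...........#.####......................................
274 .........#.............................................
278 .........###...........................................
282 ...........####........................................
286 .......##......###.###.................................
290 ...............##.#######.####.........................
294 ...............##.###########..........#.#.............
298 ........#####################..........................
302 .......#########.############..################........
306 ....############.############....................#.....
310 #####..#####################..######.##..............##
314 #####...............................................###
318 #####.............................................#####
322 ####............................................#######
326 ###.#.......................#.................##.######
0.88 [[205, 310], [216, 269], [257, 273], [295, 295], [293, 303], [251, 325], [208, 320]]
jar/tape/tube diff [0, 70, 462]
hopper diff 0
[]
```

Run:
```python
from plant import ctrl
import cv2
b=ctrl.snapshot("top");d=cv2.absdiff(b,cv2.imread("pics/top0.png")).max(2)
print("top diffs jar,tape,tube,hopper",[int((d[y0:y1,x0:x1]>40).sum()) for x0,x1,y0,y1 in((192,214,133,155),(255,287,226,258),(321,343,224,274),(238,308,120,196))])
print(ctrl.close_job())
```

```text
top diffs jar,tape,tube,hopper [0, 0, 0, 0]
the job is handed in; nothing more can be done
None
```

The job is done and handed in at about 28 s. The arm carried the scoop to the hopper, pushed the flap open with its front rim and tipped the sleeves in. It then drew the scoop out and set it down level at its original spot.

**First grasp missed:** the fingers closed on nothing because the real fingertips sit about 30 mm short of the reported TCP. I found this by touching bare table beside the scoop, which read 29 N and then 54 N at the wrist. After correcting for it, the second grasp held at 15.8 mm, the handle's width.

**Last checks:**
- **Scoop:** the pan showed no dark pixels after the pour. Once set down, its outline matched the starting picture to within 1–3 px.
- **Hopper and flap:** the top view shows no difference from the start, so the flap is shut. The spring pushed back at about 3.6 N during the pour.
- **Sleeves:** I never saw them inside the hopper. I infer they are there from the empty pan, the drop in carried weight and no sleeve being detected in the later views.
- **Jar, tape roll and grease tube:** no difference in the last top view. The side view did differ at the tape roll and tube, probably because the arm was in front of them.
- **Gripper:** it was open, clear of everything and free of load when I handed in.

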